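# Refill the spring-fed note dispenser

## Robot

A 6-joint arm with a two-finger parallel gripper is mounted at the origin on a cart in front of the work surface, level with it; the furniture and walls round the work are solid. World frame = base frame: x ahead of the robot, y to its left, z up, the work surface at z = 0. Lengths are in m, angles in rad, forces in N, time in s.
With the tool pointing down it reaches from about 0.35 to 0.975 m from the base axis. Payload 4.9 kg.
Tool frame: the origin (TCP) lies at the very end of the fingers, on their centre line; the grasp point (between the pads) lies 19 mm behind it; z points along the fingers, y is the line along which they close (so a half turn about z gives the same grasp; the last joint's range is limited). The gripper opens to 85 mm and grips with 20 to 120 N. Pads are 22 mm wide; open, the fingers measure 114 mm over their backs; the gripper's body (76 mm by 85 mm) begins 54 mm behind the grasp point. The pads swing forward as they close: fully open they stand 13 mm farther back than shut.
Start: joints at [-1.347, 0.053, 1.613, -0, 1.476, -0.119], TCP at [0.21, -0.589, 0.231] pointing down, gripper open.
Joint ranges: [-3.01, 3.01], [-1.01, 2.22], [0.06, 2.58], [-1.02, 4.17], [0.09, 2.62], [-3.14, 3.14]. Speed limits (rad/s): [2.57, 2.57, 3.14, 3.14, 3.14, 3.14].

## Interface

Orientations are given as a rotation vector (axis times angle).
In Python, from station import ctrl gives the robot as it stands.
- The arm moves only by the shell command python3 -m crank 'ROWS' [OPENING] [FORCE]. ROWS is text: rows parted by semicolons, each of 4 numbers parted by spaces: the shift along the world's x, y, z in units of 0.5 m (1.0 is 0.5 m), then the turn about the world's z in units of 90 degrees (1.0 is 90 degrees). In form: x y z turn; .... A call has exactly 5 rows; each row shifts and turns the commanded pose from where the row before left it; what a row does not reach is not made up. A row lasts 1/12 s, in which the tool goes at most 41.7 mm and 7.16 degrees, less where a joint would pass 70% of its speed; a pose out of reach is approached as far as the arm can. A call with a number of a shift or a turn outside -1 to 1 is refused whole. A call with a gripper value outside its range is refused whole. OPENING is the opening in per cent of the stroke, from 0 (shut) to 100 (fully open), set as the call begins (- or left out, the last holds). The fingers move at their own pace and stop on an object; FORCE is the grip in N (left out, the last holds). Time passes only in rows, so rows that do not move let the fingers close, or fill a call up. It gives the time, the measured TCP pose, the force, the opening and the grip force at its end, in the units of the state.
- ctrl.get_obs(): the state, without advancing time (a new reading comes with each control period).
- ctrl.get_image(name): name is "scene" or "side" or "wrist"; returns (picture, depth): 384x512x3 uint8, red, green, blue; 384x512 float32, m along the optical axis (not along the pixel's ray), 0 where there is no reading.
- ctrl.get_calibration(name): a dict with "fx", "fy", "cx", "cy" (pixels), "extrinsics" (4x4, takes a point from world to camera coordinates). Camera axes: x right, y down, z forward; pixel columns grow to the right and rows downward; lengths in m; the calibration is good to about 2 mm. A picture is of the moment at which its call begins: read the wrist's pose just before it. get_calibration takes no time and is no camera call; for the wrist camera it gives the pose at the moment of the call.
- ctrl.finish_job(): hands the job in; it is judged then, once.
The state is a dict: "t": time; "q": joint angles; "dq": joint speeds; "effort": joint torques, N m; "tool_pos": TCP position; "tool_rot": TCP orientation; "contact_force": force on the tool from outside, world axes, zero at the start; "wrist_torque": the same for the moment, N m; "opening": finger opening in m; "grip_force": force on a finger pad.
Only numpy, scipy, OpenCV 4.12 (cv2) and the standard library are available. Lean on these libraries where they do the work, as an engineer would, in place of code of your own. Each camera call takes 0.05 s, during which the arm holds its last target. There are 200 camera calls.

## Task

Refill the note dispenser: squeeze the two snap tabs of its cover together and lift the cover off, set it aside on the desk, and take out the part-used note pad. Load all the new pads lying on the desk (three to five of them) flat into the dispenser, pushing them down onto its sprung plate, and lay the part-used pad back on top so that it is used up first. Then press the cover down level until both tabs have snapped back into their slots, and leave the other things on the desk where they are.

Things in the scene. Friction and masses are not known exactly. Their poses are not given: they have to be found in the camera images.
- dispenser: Black note dispenser fixed to the desk, an open-sided tower on a foot 91 (x) by 131 (y) by 7 mm. Origin: centre of its underside, on the desk; z up, y along its length. Pads go in flat from above, long side along y. Both long sides are open for the fingers for |y| < 32 mm above a low panel 42 mm high. The desk at y = 0.22 to 0.34 m, x = 0.40 to 0.62 m is clear for setting things down.
- dispenser_mouth (a point): Point on the dispenser's axis 86 mm above the desk: where the seated cover's underside is. Inner faces: end walls at y = +-50.5 mm, four corner posts (|y| > 32 mm) at x = +-32.5 mm. Their lips flare outward 5 to 7 mm from 11 mm above this point to 23 mm (end walls) or 21 mm (posts) above it.
- dispenser_slot (a point): Middle of the slot in the dispenser's +y end wall (6 mm thick), 90 mm above the desk; the -y end wall has the same. 30 mm wide, floor 86 mm and upper edge (the catch bar) 93.5 mm above the desk. The cover's tongues catch under the bar.
- lifter (a joint): The dispenser's sprung metal plate, which carries the pile: how far it has sunk, in m (0 = top stop, upper surface 77.5 mm above the desk; at most 0.062). 95 N/m with 0.7 N preload and 0.15 N friction: each new pad sinks it about 9 mm, so the pile's top rises about 3 mm per pad and the cover pushes it down at the end. Beside its middle (44 mm wide) there is room for fingers.
- cover: Grey snap cover with a clear pane, 62 (x) by 98 (y) by 12 mm, 0.12 kg; four corner lugs reach to y = +-55.5 mm and rest on the end walls. Origin: centre of its underside; z up, y along its length. At the start locked in the dispenser, axes along the dispenser's (a half turn fits too), underside 86 mm above the desk; locked, it has 1.5 mm of play upward.
- cover_grip (a point): Point midway between the cover's two upright black paddles, 32 mm above its underside. They face each other along y, 24 mm wide, 4 mm thick, from 12 to 42 mm above the underside, 52 mm apart over their outer faces when free. Squeezed until they stop (36 mm over the outer faces) they draw both tongues in and hold the cover, so it can be lifted and carried by them.
- tab_a (a joint): Snap tab at the cover's +y end: how far it is pressed inward, in m (0 = out, 0.008 = stop). Paddle and tongue are one sliding piece. Tongue: 24 mm wide, 4 mm thick, upper face 6 mm above the cover's underside, reaching 7 mm past the cover's end when out. Spring: 1 N when out, 3 N when pressed home.
- tab_b (a joint): The same for the snap tab at the cover's -y end. The cover goes back with the paddles squeezed and then let go at the bottom, or pressed in with them free: the flared lips push the tongues in (about 5 N, plus up to 3 N for the pile).
- used_pad: Part-used note pad, white paper on a card back, 60 mm (x) by 96 mm (y), only 8 mm thick, 0.05 kg. Origin: centre of its underside; z up. At the start it lies in the dispenser under the cover, on the sprung plate at its top stop.
- pad_1: New note pad, white paper on a card back, 60 mm (x) by 96 mm (y), 12 mm thick, 0.085 kg. Origin: centre of its underside; z up. Lies flat on the desk to the robot's right of the dispenser; may be absent.
- pad_2: New note pad, white paper on a card back, 60 mm (x) by 96 mm (y), 12 mm thick, 0.085 kg. Origin: centre of its underside; z up. Lies flat on the desk to the robot's right of the dispenser; may be absent.
- pad_3: New note pad, white paper on a card back, 60 mm (x) by 96 mm (y), 12 mm thick, 0.085 kg. Origin: centre of its underside; z up. Lies flat on the desk to the robot's right of the dispenser; may be absent.
- pad_4: New note pad, white paper on a card back, 60 mm (x) by 96 mm (y), 12 mm thick, 0.085 kg. Origin: centre of its underside; z up. Lies flat on the desk to the robot's right of the dispenser; may be absent.
- pad_5: New note pad, white paper on a card back, 60 mm (x) by 96 mm (y), 12 mm thick, 0.085 kg. Origin: centre of its underside; z up. Lies flat on the desk to the robot's right of the dispenser; may be absent.
- mouse: Black computer mouse, a bystander that must stay where it is.
- calculator: Pocket calculator, a bystander that must stay where it is.
- highlighter_a: Highlighter pen, a bystander that must stay where it is.
- eraser: Eraser, a bystander that must stay where it is.

How it is judged:
On the way, in this order (a step that is already met when the one before it is completed fails the run):
1. the cover is off and lies on the desk (horizontal distance between cover and dispenser above 0.08 m and height (world z) of cover below 0.06 m and linear speed of cover below 0.02 m/s and contact force between cover and the fingers below 0.1 N), for 0.2 s.
2. the part-used pad has been taken out and lies on the desk (horizontal distance between used_pad and dispenser above 0.08 m and height (world z) of used_pad below 0.06 m and linear speed of used_pad below 0.02 m/s and contact force between used_pad and the fingers below 0.1 N), for 0.2 s.
3. all the new pads lie flat in the dispenser (horizontal distance between each of pad_1, pad_2, pad_3, pad_4, pad_5 and dispenser below 0.008 m and z of pad_1 in the frame of dispenser between 0.01 and 0.11 m and angle between each of pad_1, pad_2, pad_3, pad_4, pad_5's own z axis and vertical below 0.06 rad and angle between the y axis of each of pad_1, pad_2, pad_3, pad_4, pad_5 and the y axis of dispenser, either way round below 0.15 rad and linear speed of each of pad_1, pad_2, pad_3, pad_4, pad_5 below 0.02 m/s and z of pad_2 in the frame of dispenser between 0.01 and 0.11 m and z of pad_3 in the frame of dispenser between 0.01 and 0.11 m and z of pad_4 in the frame of dispenser between 0.01 and 0.11 m and z of pad_5 in the frame of dispenser between 0.01 and 0.11 m), for 0.2 s.
At the end, for the whole second after the job is handed in: All new pads lie flat in the dispenser with the part-used pad on top, right under the cover; the cover sits level, its underside 86 mm above the desk to within 3 mm, and both snap tabs are out in their slots (pressed in less than 3 mm); all at rest (horizontal distance between each of pad_1, pad_2, pad_3, pad_4, pad_5, used_pad, cover and dispenser below 0.008 m and z of pad_1 in the frame of dispenser between 0.01 and 0.068 m and angle between each of pad_1, pad_2, pad_3, pad_4, pad_5, used_pad, cover's own z axis and vertical below 0.06 rad and angle between the y axis of each of pad_1, pad_2, pad_3, pad_4, pad_5, used_pad, cover and the y axis of dispenser, either way round below 0.15 rad and linear speed of each of pad_1, pad_2, pad_3, pad_4, pad_5, used_pad, cover below 0.02 m/s and z of pad_2 in the frame of dispenser between 0.01 and 0.068 m and z of pad_3 in the frame of dispenser between 0.01 and 0.068 m and z of pad_4 in the frame of dispenser between 0.01 and 0.068 m and z of pad_5 in the frame of dispenser between 0.01 and 0.068 m and z of used_pad in the frame of dispenser between 0.074 and 0.082 m and z of cover in the frame of dispenser between 0.083 and 0.089 m and value of joint each of tab_a, tab_b below 0.003 m); the robot touches nothing.
It fails at once if the black computer mouse is pushed out of its place (more than 40 mm) (distance of mouse from where it was at the start of the episode above 0.04 m).
It fails at once if the pocket calculator is pushed out of its place (more than 40 mm) (distance of calculator from where it was at the start of the episode above 0.04 m).
It fails at once if the highlighter pen is pushed out of its place (more than 40 mm) (distance of highlighter_a from where it was at the start of the episode above 0.04 m).
It fails at once if the eraser is pushed out of its place (more than 40 mm) (distance of eraser from where it was at the start of the episode above 0.04 m).
Of pad_1, pad_2, pad_3, pad_4, pad_5 only 3 to 5 are there at a start; the rules pass over those that are not, and their reading is None.
At some moment in a run one of pad_1, pad_2, pad_3, pad_4, pad_5 may be knocked a few centimetres aside while the robot is not near it.
Once in a run the grip may slacken for a moment while it holds something.
It also fails if it takes over 210 s, if anything falls off the work surface, if the arm or the gripper's body presses on something with over 40 N, if the wrist force passes 120 N, or if a joint passes its speed limit or range.

## Working session

There is one attempt and no reset: what is moved stays moved. The work goes in short steps, Python scripts to look and compute and a shell command to move; the robot and the scene stay as the last step left them, time stands still between calls to the robot, and variables do not carry over. Pictures are saved under pics/ and viewed, at most 14 in all, crops included, and the job is handed in when it is done.

```bash
ls; mkdir -p pics
python3 - <<'E'
from station import ctrl
import cv2,numpy as np
print(ctrl.get_obs())
for n in("scene","side"):
    im,d=ctrl.get_image(n); cv2.imwrite(f"pics/{n}0.png",im[:,:,::-1]); np.savez(f"pics/{n}0.npz",im=im,d=d)
    c=ctrl.get_calibration(n);print(n,c)
E
```

```text
pics
{'t': 0.0, 'q': array([-1.34699536e+00,  5.33753255e-02,  1.61429726e+00, -1.88316412e-05,
        1.47599709e+00, -1.18984734e-01]), 'dq': array([ 1.34092638e-03, -3.00485751e-04,  1.27577039e-03,  8.86135857e-05,
       -1.63350192e-03, -1.39070498e-03]), 'effort': array([ 1.74127992e-03, -3.93678653e+01, -3.70177746e+01, -3.31151682e-05,
        6.99217970e-03,  1.71772604e-05]), 'tool_pos': array([ 0.20993486, -0.58802401,  0.23004962]), 'tool_rot': array([-3.09351926e+00, -5.35463395e-01,  2.00179429e-04]), 'contact_force': array([ 0.92447698, -0.56774044,  0.3588457 ]), 'wrist_torque': array([-0.03081899,  0.035945  ,  0.00124592]), 'grip_force': 0.0, 'opening': 0.08543079631939503}
scene {'fx': 387.48819293263807, 'fy': 387.48819293263807, 'cx': 246.86956499131665, 'cy': 185.88085329460745, 'extrinsics': array([[ 0.50093424, -0.86514943, -0.02411142, -0.24078736],
       [-0.46010724, -0.24260608, -0.85407472,  0.30643969],
       [ 0.73305267,  0.43892911, -0.5195912 ,  0.87520175],
       [ 0.        ,  0.        ,  0.        ,  1.        ]])}
side {'fx': 415.6975394914683, 'fy': 415.6975394914683, 'cx': 256.0422173459238, 'cy': 189.95796671560709, 'extrinsics': array([[-0.97681363, -0.21378114, -0.01152174,  0.49801499],
       [-0.12699172,  0.62189984, -0.77273132,  0.15037339],
       [ 0.17236075, -0.75335132, -0.63462868,  1.31193039],
       [ 0.        ,  0.        ,  0.        ,  1.        ]])}
```

View pics/scene0.png

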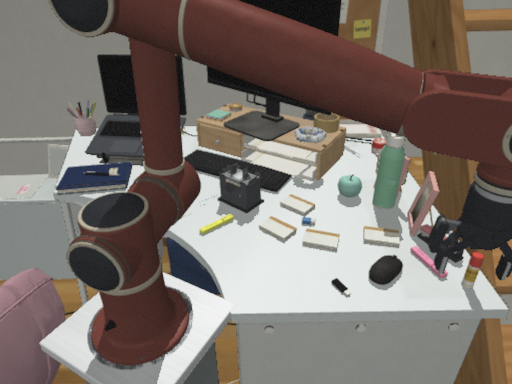

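View pics/side0.png

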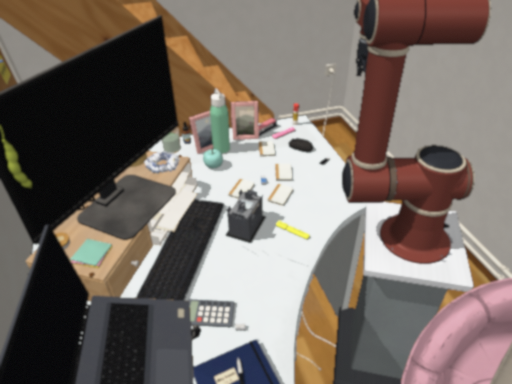

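Four pads (scene pixels (298,204), (278,227), (321,239), (381,236)), the dispenser at (240,187), the yellow highlighter at (217,224) and the blue eraser at (308,221). I'll use depth to get heights.

```bash
cat > h.py <<'E'
import cv2,numpy as np
from station import ctrl
def cloud(d,c):
    v,u=np.indices(d.shape); E=c["extrinsics"]
    P=np.stack([(u-c["cx"])/c["fx"]*d,(v-c["cy"])/c["fy"]*d,d],-1)
    return (P-E[:3,3])@E[:3,:3]   # R^T (p-t)
def ray(uv,z,c):
    E=c["extrinsics"];R=E[:3,:3];o=-R.T@E[:3,3]
    uv=np.atleast_2d(np.asarray(uv,float))
    r=np.c_[(uv[:,0]-c["cx"])/c["fx"],(uv[:,1]-c["cy"])/c["fy"],np.ones(len(uv))]@R
    return o+r*((z-o[2])/r[:,2])[:,None]
def proj(P,c):
    E=c["extrinsics"];q=np.atleast_2d(P)@E[:3,:3].T+E[:3,3]
    return np.c_[q[:,0]/q[:,2]*c["fx"]+c["cx"],q[:,1]/q[:,2]*c["fy"]+c["cy"]]
def ortho(im,c,z,x0,x1,y0,y1,s):
    """image rectified to plane z; rows: x decreasing (far at top), cols: y decreasing. s px/m"""
    W=int((y1-y0)*s);H=int((x1-x0)*s);v,u=np.indices((H,W))
    P=np.stack([x1-v/s,y1-u/s,np.full((H,W),z)],-1).reshape(-1,3)
    m=proj(P,c).reshape(H,W,2).astype(np.float32)
    return cv2.remap(im,m[...,0],m[...,1],cv2.INTER_LINEAR)
E
python3 - <<'E'
from h import *
for n in("scene","side"):
    f=np.load(f"pics/{n}0.npz");c=ctrl.get_calibration(n);P=cloud(f["d"],c)
    ok=(f["d"]>0)&(P[...,0]>.3)&(P[...,0]<.9)&(P[...,1]>-.6)&(P[...,1]<.4)
    desk=ok&(abs(P[...,2])<.006);print(n,"desk z",np.median(P[desk][:,2]),P[desk][:,2].std())
    for lo,hi in((.007,.03),(.06,.14)):
        m=(ok&(P[...,2]>lo)&(P[...,2]<hi)).astype(np.uint8)
        k,l,s,ce=cv2.connectedComponentsWithStats(m)
        for i in range(1,k):
            if s[i,4]>40:
                Q=P[l==i];r=cv2.minAreaRect(Q[:,:2].astype(np.float32)*1000)
                print(n,lo,"px",ce[i].round(),s[i,4],"mean",Q.mean(0).round(3),"rect",np.round(r[0],1),np.round(r[1],1),round(r[2],1),"col",f["im"][l==i].mean(0).round())
E
```

```text
scene desk z 0.00018461796046959138 0.0015929509705018623
scene 0.007 px [251. 165.] 2612 mean [0.736 0.131 0.019] rect [739.1 128.6] [258.4 554.1] 6.5 col [106. 104.  98.]
scene 0.007 px [234. 190.] 100 mean [0.558 0.094 0.016] rect [556.6  91.8] [44.  44.8] 13.1 col [55. 56. 56.]
scene 0.007 px [451. 199.] 167 mean [ 0.831 -0.549  0.018] rect [ 835.8 -546.1] [149.4   5.6] 29.4 col [91. 69. 46.]
scene 0.007 px [349. 193.] 75 mean [ 0.707 -0.255  0.022] rect [ 709.7 -254.1] [30.1 70.6] 15.6 col [ 90. 113. 106.]
scene 0.007 px [240. 201.] 291 mean [0.506 0.041 0.017] rect [503.3  44.3] [ 77.1 147.6] 23.3 col [53. 54. 55.]
scene 0.007 px [297. 203.] 357 mean [ 0.589 -0.124  0.012] rect [ 592.1 -122. ] [97.6 64.4] 77.3 col [208. 204. 188.]
scene 0.007 px [383. 203.] 139 mean [ 0.709 -0.365  0.018] rect [ 723.9 -369.2] [47.3 75.9] 26.7 col [ 94. 124. 104.]
scene 0.007 px [411. 221.] 152 mean [ 0.649 -0.461  0.018] rect [ 654.7 -458.1] [111.2  20. ] 20.5 col [147. 119. 114.]
scene 0.007 px [216. 223.] 203 mean [0.378 0.046 0.013] rect [378.8  47.7] [ 23.1 115.5] 69.5 col [206. 208. 109.]

[... 3640 characters left out ...]
 [156. 136. 122.]
side 0.06 px [210. 129.] 677 mean [ 0.769 -0.344  0.1  ] rect [ 769.4 -353.6] [145.4  72.5] 5.1 col [121. 135. 122.]
side 0.06 px [186. 127.] 53 mean [ 0.886 -0.376  0.077] rect [ 884.5 -376.1] [34.  22.4] 62.6 col [67. 49. 36.]
side 0.06 px [213. 153.] 83 mean [ 0.731 -0.243  0.063] rect [ 731.8 -245.2] [61.1 52. ] 6.6 col [152. 199. 185.]
side 0.06 px [136. 216.] 5495 mean [0.825 0.19  0.12 ] rect [823.3 137.2] [525.5 153.4] 90.0 col [134. 126. 111.]
side 0.06 px [162. 160.] 66 mean [ 0.855 -0.071  0.129] rect [849.  -60.1] [40.1 50.7] 32.3 col [158. 147. 139.]
side 0.06 px [245. 207.] 858 mean [0.529 0.071 0.095] rect [530.9  57.1] [120.6  79. ] 79.8 col [109. 110. 111.]
```

```bash
cat >> h.py <<'E'
def psi():
    from scipy.spatial.transform import Rotation as R
    o=ctrl.get_obs();x=R.from_rotvec(o["tool_rot"]).as_matrix()[:,0];return o,np.degrees(np.arctan2(x[1],x[0]))
def go(x,y,z,yaw):
    """print the shift in move units to a target TCP pose and the number of rows needed"""
    o,p=psi();d=np.r_[(np.array([x,y,z])-o["tool_pos"])/.5,((yaw-p+180)%360-180)/90]
    n=max(np.linalg.norm(d[:3])/.08,abs(d[3])/.075);print("delta",d.round(4),"rows>=",round(n,1),"pos",o["tool_pos"].round(4),"yaw",round(p,2),"t",round(o["t"],2))
E
R='0.032 0.0645 0.007 -0.017;0.032 0.0645 0.007 -0.017;0.032 0.0645 0.007 -0.017;0.032 0.0645 0.007 -0.017;0.032 0.0645 0.007 -0.017'
python3 -m crank '0.032 0.0645 0.007 -0.017;0.032 0.0645 0.007 -0.017;0.032 0.0645 0.007 -0.017;0.032 0.0645 0.007 -0.017;0.032 0.0645 0.007 -0.017' 70
python3 -m crank '0.032 0.0645 0.007 -0.017;0.032 0.0645 0.007 -0.017;0.032 0.0645 0.007 -0.017;0.032 0.0645 0.007 -0.017;0.032 0.0645 0.007 -0.017'
python3 -m crank '0.032 0.0645 0.007 -0.017;0.032 0.0645 0.007 -0.017;0.032 0.0645 0.007 -0.017;0.032 0.0645 0.007 -0.017;0.032 0.0645 0.007 -0.017'
python3 -m crank '0.032 0.0645 0.007 -0.017;0.032 0.0645 0.007 -0.017;0.032 0.0645 0.007 -0.017;0.032 0.0645 0.007 -0.017;0.032 0.0645 0.007 -0.017'
python3 -m crank '0 0 0 0;0 0 0 0;0 0 0 0;0 0 0 0;0 0 0 0'
python3 - <<'E'
from h import *
go(.53,.057,.3,-11)
c=ctrl.get_calibration("wrist");im,d=ctrl.get_image("wrist");np.savez("pics/w1.npz",im=im,d=d,**c)
cv2.imwrite("pics/w1.png",im[:,:,::-1])
E=c["extrinsics"];print("cam",-E[:3,:3].T@E[:3,3],E[2,:3])
print(proj([[.532,.057,.11],[.532,.057,0]],c))
E
```

```text
t: 0.52
tool_pos: [0.2903, -0.4256, 0.2482]
tool_rot: [-3.124, -0.325, 0.0]
contact_force: [0.3, -0.4, 0.0]
opening: 0.0599
grip_force: 0.0
t: 0.93
tool_pos: [0.3703, -0.2643, 0.266]
tool_rot: [-3.139, -0.116, 0.0]
contact_force: [0.9, -0.2, -0.3]
opening: 0.0597
grip_force: 0.0
t: 1.35
tool_pos: [0.4503, -0.103, 0.2836]
tool_rot: [3.14, -0.093, -0.0]
contact_force: [0.2, 0.1, 0.8]
opening: 0.0597
grip_force: 0.0
t: 1.77
tool_pos: [0.5303, 0.0583, 0.301]
tool_rot: [3.127, -0.301, -0.001]
contact_force: [1.1, -0.3, -0.1]
opening: 0.0596
grip_force: 0.0
t: 2.18
tool_pos: [0.5297, 0.0553, 0.3011]
tool_rot: [3.127, -0.303, -0.0]
contact_force: [-0.7, -0.8, -0.7]
opening: 0.0598
grip_force: 0.0
delta [ 0.0007  0.0034 -0.0021  0.0007] rows>= 0.1 pos [0.5297 0.0553 0.3011] yaw -11.06 t 2.18
cam [0.60153692 0.04043694 0.44365271] [-0.2798844   0.05397451 -0.95851525]
[[254.27734387 168.55956925]
 [254.85380494 153.37735087]]
```

View pics/w1.png

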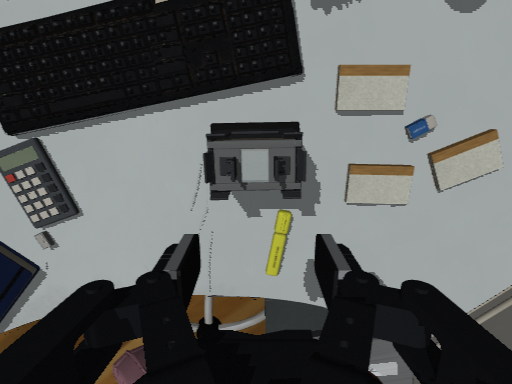

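The wrist view shows the cover's paddles at about (229,168) and (281,167) px, with dispenser and tool aligned. Three pads and the eraser are on the right.

Run:
```python
from h import *
f=np.load("pics/w1.npz");c={k:f[k] for k in("fx","fy","cx","cy","extrinsics")};P=cloud(f["d"],c);im=f["im"]
ok=(f["d"]>0)&(abs(P[...,0]-.53)<.12)&(abs(P[...,1]-.057)<.1)
print("desk",np.median(P[...,2][(abs(P[...,2])<.01)]))
for lo,hi in((.115,.14),(.101,.113),(.004,.011)):
    m=(ok&(P[...,2]>lo)&(P[...,2]<hi)).astype(np.uint8);Q=P[m>0];r=cv2.minAreaRect(Q[:,:2].astype(np.float32)*1000);print("ALL",lo,Q[:,2].mean().round(4),r)
    k,l,s,ce=cv2.connectedComponentsWithStats(m)
    for i in range(1,k):
        if s[i,4]>20: Q=P[l==i];print(lo,ce[i].round(),s[i,4],Q.mean(0).round(4),np.median(Q,0).round(4),cv2.minAreaRect(Q[:,:2].astype(np.float32)*1000))
m=((P[...,2]>.007)&(P[...,2]<.02)&(f["d"]>0)&(P[...,1]<-.03)&(P[...,0]<.7)).astype(np.uint8)
k,l,s,ce=cv2.connectedComponentsWithStats(m)
for i in range(1,k):
    if s[i,4]>200: Q=P[l==i];print("pad",ce[i].round(),s[i,4],cv2.minAreaRect(Q[:,:2].astype(np.float32)*1000))
```

```text
desk -0.00029310400097606654
ALL 0.115 0.1265 ((533.4777221679688, 56.538516998291016), (52.422481536865234, 23.43561363220215), 80.02424621582031)
0.115 [233. 170.] 100 [0.5384 0.0793 0.126 ] [0.5386 0.0792 0.127 ] ((537.5983276367188, 79.94869995117188), (4.881317615509033, 23.430286407470703), 79.86109161376953)
0.115 [276. 169.] 89 [0.53   0.0323 0.1271] [0.5302 0.0323 0.1275] ((529.4032592773438, 32.393375396728516), (3.4315476417541504, 23.096126556396484), 79.8917236328125)
ALL 0.101 0.1057 ((533.182861328125, 55.94464874267578), (119.5089340209961, 79.41313171386719), 79.48405456542969)
0.101 [216. 135.] 82 [0.5772 0.0925 0.1051] [0.5773 0.0921 0.1054] ((577.0619506835938, 92.90338897705078), (21.448575973510742, 5.172630310058594), 82.58059692382812)
0.101 [293. 134.] 87 [0.5621 0.006  0.1051] [0.5622 0.0062 0.1058] ((561.6300048828125, 5.754858016967773), (21.65672492980957, 5.030721664428711), 79.0571060180664)
0.101 [303. 165.] 201 [0.524  0.0006 0.106 ] [0.5241 0.0008 0.1067] ((523.313232421875, 0.8708534240722656), (7.463477611541748, 35.695613861083984), 81.21773529052
[... 1599 characters left out ...]
367226600646973), 78.69186401367188)
0.004 [284. 211.] 22 [0.4345 0.0285 0.0082] [0.4348 0.0284 0.0077] ((434.013427734375, 28.511363983154297), (20.926593780517578, 4.234922885894775), 77.95966339111328)
pad [373.  87.] 3186 ((591.9293823242188, -122.65847778320312), (97.18616485595703, 59.42367935180664), 78.88801574707031)
pad [422. 126.] 404 ((525.3430786132812, -188.18128967285156), (20.054553985595703, 39.417606353759766), 17.354095458984375)
pad [467. 160.] 2682 ((461.72686767578125, -252.84060668945312), (61.10102844238281, 97.18009185791016), 11.717476844787598)
pad [379. 184.] 2433 ((450.0180358886719, -121.55094146728516), (97.06331634521484, 60.457576751708984), 77.8625259399414)
```

```bash
python3 -m crank '0.0015 0.0003 -0.045 0.002;0.0015 0.0003 -0.045 0.002;0.0015 0.0003 -0.045 0.002;0.0015 0.0003 -0.045 0.002;0.0016 0.0002 -0.045 0.0016' 70 40
python3 -m crank '0 0 -0.045 0;0 0 -0.045 0;0 0 -0.04 0;0 0 -0.03 0;0 0 -0.013 0'
python3 -m crank '0 0 0 0;0 0 0 0;0 0 0 0;0 0 0 0;0 0 0 0' 20 40
python3 -m crank '0 0 0 0;0 0 0 0;0 0 0 0;0 0 0 0;0 0 0 0'
python3 -c "
from h import *
go(.5335,.056,.102,-10.2)"
```

```text
t: 2.65
tool_pos: [0.5337, 0.0562, 0.1879]
tool_rot: [-3.129, 0.279, -0.001]
contact_force: [0.4, -0.3, 0.2]
opening: 0.0594
grip_force: 0.0
t: 3.07
tool_pos: [0.532, 0.0563, 0.0995]
tool_rot: [3.129, -0.279, -0.007]
contact_force: [-0.1, -0.3, 0.6]
opening: 0.0596
grip_force: 0.0
t: 3.48
tool_pos: [0.5337, 0.0568, 0.1031]
tool_rot: [3.129, -0.276, -0.0]
contact_force: [-3.8, -1.7, 1.5]
opening: 0.0326
grip_force: 40.8
t: 3.9
tool_pos: [0.5338, 0.0568, 0.1031]
tool_rot: [3.129, -0.276, -0.001]
contact_force: [-5.8, -1.8, 2.5]
opening: 0.0323
grip_force: 40.9
delta [-0.0005 -0.0017 -0.0022 -0.0012] rows>= 0.0 pos [0.5338 0.0568 0.1031] yaw -10.09 t 3.9
```

```bash
python3 -m crank '0 0 0.01 0;0 0 0.02 0;0 0 0.03 0;0 0 0.04 0;0 0 0.04 0'
python3 -m crank '0 0 0.04 0;0 0 0.04 0;0 0 0.04 0;0 0 0 0;0 0 0 0'
python3 - <<'E'
from h import *
go(.5,.275,.23,-10.2)
im,d=ctrl.get_image("scene");cv2.imwrite("pics/s2.png",cv2.resize(im[90:290,150:420],None,fx=2,fy=2)[:,:,::-1])
E
```

```text
t: 4.32
tool_pos: [0.5345, 0.0572, 0.1741]
tool_rot: [-3.129, 0.276, -0.003]
contact_force: [-0.6, -0.3, -2.3]
opening: 0.0325
grip_force: 40.2
t: 4.73
tool_pos: [0.5353, 0.0572, 0.2347]
tool_rot: [-3.129, 0.276, -0.009]
contact_force: [-0.5, 1.0, -1.3]
opening: 0.0324
grip_force: 40.2
delta [-0.0706  0.4357 -0.0094 -0.0012] rows>= 5.5 pos [0.5353 0.0572 0.2347] yaw -10.09 t 4.73
```

View pics/s2.png

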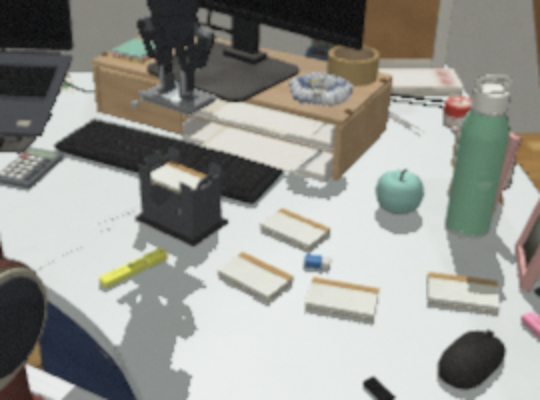

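```bash
python3 -m crank '0.001 0.05 0 0;0.001 0.07 0 0;0.002 0.075 0 0;0.002 0.075 0 0;0.001 0.075 0 0'
python3 -m crank '0.001 0.06 -0.03 0;0.001 0.03 -0.06 0;0 0 -0.07 0;0 0 -0.07 0;0 0 -0.07 0'
python3 -m crank '0 0 -0.06 0;0 0 -0.04 0;0 0 -0.02 0;0 0 0 0;0 0 0 0'
python3 -c "
from h import *
go(.54,.275,.018,-10.2)"
```

```text
t: 5.2
tool_pos: [0.5364, 0.2309, 0.23]
tool_rot: [3.128, -0.277, -0.004]
contact_force: [0.9, -0.2, -1.5]
opening: 0.0341
grip_force: 25.3
t: 5.62
tool_pos: [0.5368, 0.2748, 0.0787]
tool_rot: [3.129, -0.275, -0.003]
contact_force: [0.3, 0.3, -1.7]
opening: 0.0322
grip_force: 43.7
t: 6.03
tool_pos: [0.5379, 0.2744, 0.0213]
tool_rot: [3.129, -0.276, -0.002]
contact_force: [0.3, -0.1, -1.5]
opening: 0.0326
grip_force: 43.7
delta [ 0.0042  0.0011 -0.0067 -0.0011] rows>= 0.1 pos [0.5379 0.2744 0.0213] yaw -10.1 t 6.03
```

```bash
python3 -m crank '0 0 -0.003 0;0 0 -0.003 0;0 0 0 0;0 0 0 0;0 0 0 0'
python3 -m crank '0 0 0 0;0 0 0 0;0 0 0 0;0 0 0 0;0 0 0 0' 70
python3 -m crank '0 0 0.05 0;0 0 0.07 0;0 0 0.075 0;0 0 0.075 0;0 0 0.075 0' 100
python3 -m crank '-0.02 -0.06 0.04 0.075;-0.03 -0.07 0 0.075;-0.03 -0.07 0 0.075;-0.03 -0.07 0 0.075;-0.02 -0.06 0 0.075'
python3 -m crank '0 -0.06 0 0.075;0 -0.05 0 0.075;0 0 0 0.075;0 0 0 0.075;0 0 0 0.075'
python3 - <<'E'
from h import *
go(.5,.056,.22,79.8)
c=ctrl.get_calibration("wrist");im,d=ctrl.get_image("wrist");np.savez("pics/w3.npz",im=im,d=d,**c)
cv2.imwrite("pics/w3.png",im[:,:,::-1])
E
```

```text
t: 6.45
tool_pos: [0.5384, 0.2746, 0.0195]
tool_rot: [-3.129, 0.276, -0.0]
contact_force: [0.2, 0.4, -1.3]
opening: 0.0324
grip_force: 43.7
t: 6.87
tool_pos: [0.5386, 0.2747, 0.0196]
tool_rot: [-3.129, 0.276, -0.001]
contact_force: [-0.1, -0.2, 0.6]
opening: 0.0595
grip_force: 0.0
t: 7.28
tool_pos: [0.5381, 0.2745, 0.1936]
tool_rot: [-3.129, 0.276, -0.0]
contact_force: [1.2, 0.0, 0.2]
opening: 0.0856
grip_force: 0.0
t: 7.7
tool_pos: [0.4722, 0.1081, 0.2121]
tool_rot: [3.072, 0.653, 0.001]
contact_force: [0.4, -1.5, -0.2]
opening: 0.0855
grip_force: 0.0
t: 8.12
tool_pos: [0.4734, 0.0539, 0.2121]
tool_rot: [2.752, 1.515, 0.001]
contact_force: [-0.4, 0.5, 0.4]
opening: 0.0855
grip_force: 0.0
delta [0.0532 0.0042 0.0158 0.246 ] rows>= 3.3 pos [0.4734 0.0539 0.2121] yaw 57.66 t 8.12
```

View pics/w3.png

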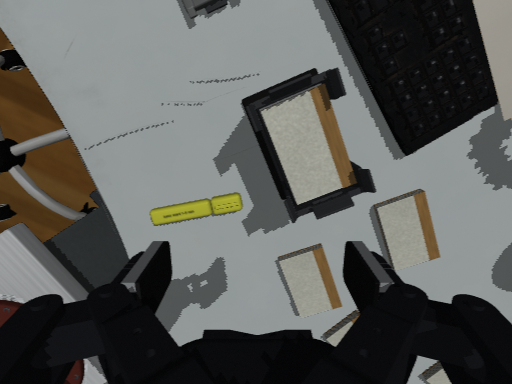

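```bash
cat > m.py <<'E'
from h import *
import sys
def rects(f,lo,hi,cx,cy,r=.1,big=200,open_=0,white=False):
    c={k:f[k] for k in("fx","fy","cx","cy","extrinsics")};P=cloud(f["d"],c)
    m=((f["d"]>0)&(P[...,2]>lo)&(P[...,2]<hi)&(np.hypot(P[...,0]-cx,P[...,1]-cy)<r))
    if white: m&=f["im"].max(2)>100
    m=m.astype(np.uint8)
    if open_: m=cv2.morphologyEx(m,cv2.MORPH_OPEN,np.ones((open_,open_)))
    k,l,s,ce=cv2.connectedComponentsWithStats(m)
    for i in range(1,k):
        if s[i,4]>big:
            Q=P[l==i];b=cv2.minAreaRect(Q[:,:2].astype(np.float32)*1000);w,h=b[1];a=b[2] if w>h else b[2]+90
            yaw=(a-90+90)%180-90
            print("rect px",ce[i].round(),s[i,4],"c",np.round(b[0],1),"size",np.round(b[1],1),"yaw",round(yaw,1),"z",np.median(Q[:,2]).round(4))
def snap(name):
    c=ctrl.get_calibration("wrist");im,d=ctrl.get_image("wrist");np.savez(f"pics/{name}.npz",im=im,d=d,**c);cv2.imwrite(f"pics/{name}.png",im[:,:,::-1]);return dict(im=im,d=d,**c)
E
python3 - <<'E'
from m import *
f=np.load("pics/w3.npz")
print("used");rects(f,.07,.095,.5335,.056,.07,200,3,True)
print("posts");rects(f,.098,.112,.5335,.056,.1,50)
print("foot");rects(f,.003,.011,.5335,.056,.1,150)
print("pads");rects(f,.007,.02,.5,-.13,.13,300)
go(.5335,.056,.2,79.8)
E
```

```text
used
rect px [308. 146.] 6438 c [533.7  55.9] size [95.2 60.6] yaw -10.1 z 0.0856
posts
rect px [337.  82.] 314 c [576.8  93.6] size [22.2  7.4] yaw -8.9 z 0.1038
rect px [291.  87.] 498 c [542.9 110.9] size [ 8.7 35.6] yaw 80.0 z 0.1058
rect px [254. 118.] 225 c [505.3 106.3] size [22.2  6.7] yaw -9.9 z 0.1047
rect px [368. 180.] 247 c [561.5   6.8] size [22.3  7.3] yaw -10.1 z 0.104
rect px [333. 206.] 517 c [523.7   1.8] size [ 9.7 35.9] yaw 79.6 z 0.1045
rect px [291. 209.] 180 c [489.9  19.3] size [23.1  6.8] yaw -9.9 z 0.1045
foot
rect px [269. 131.] 968 c [504.2  85.3] size [155.7  90.7] yaw -44.6 z 0.0066
pads
rect px [408. 231.] 3310 c [ 593.1 -122.3] size [96.9 61.1] yaw -11.1 z 0.0122
rect px [311. 282.] 2836 c [ 450.6 -120.9] size [97.6 60. ] yaw -12.3 z 0.0122
rect px [341. 331.] 367 c [ 454.9 -214.1] size [59.6 19.3] yaw -77.1 z 0.012
delta [ 0.1203  0.0037 -0.024   0.2435] rows>= 3.2 pos [0.4734 0.0542 0.212 ] yaw 57.89 t 8.17
```

```bash
python3 -m crank '0.024 0.0008 0 0.05;0.024 0.0008 0 0.05;0.024 0.0008 0 0.05;0.024 0.0008 0 0.05;0.0243 0.0008 -0.02 0.0435' 100 40
python3 -m crank '0 0 -0.06 0;0 0 -0.07 0;0 0 -0.07 0;0 0 -0.05 0;0 0 -0.018 0'
python3 -m crank '0 0 0 0;0 0 0 0;0 0 0 0;0 0 0 0;0 0 0 0' 50 40
python3 -c "
from h import *
go(.5335,.056,.068,79.9)"
```

```text
t: 8.58
tool_pos: [0.5354, 0.0567, 0.2041]
tool_rot: [2.415, 2.005, 0.005]
contact_force: [0.3, 0.2, 0.1]
opening: 0.0853
grip_force: 0.0
t: 9.0
tool_pos: [0.5301, 0.0568, 0.0629]
tool_rot: [-2.416, -1.999, 0.01]
contact_force: [-1.1, 0.3, -0.8]
opening: 0.0854
grip_force: 0.0
t: 9.42
tool_pos: [0.5346, 0.0567, 0.0697]
tool_rot: [2.417, 2.004, 0.003]
contact_force: [-1.3, 0.7, 1.1]
opening: 0.0587
grip_force: 47.1
delta [-0.0021 -0.0013 -0.0034  0.0065] rows>= 0.1 pos [0.5346 0.0567 0.0697] yaw 79.32 t 9.42
```

```bash
python3 -m crank '0 0 0.02 0;0 0 0.04 0;0 0 0.06 0;0 0 0.07 0;0 0 0.05 0'
python3 -m crank '-0.02 0.03 0.02 0;-0.033 0.068 0 0;-0.033 0.07 0 0;-0.033 0.07 0 0;-0.033 0.07 0 0'
python3 -m crank '-0.033 0.07 0 0;-0.03 0.05 0 0;-0.004 0.018 -0.05 0;0 0 -0.07 0;0 0 -0.07 0'
python3 -m crank '0 0 -0.07 0;0 0 -0.06 0;0 0 -0.04 0;0 0 -0.01 0;0 0 0 0'
python3 -c "
from h import *
go(.425,.28,-.004,79.3)"
```

```text
t: 9.83
tool_pos: [0.535, 0.0565, 0.1926]
tool_rot: [2.416, 2.002, 0.007]
contact_force: [1.5, -0.8, 0.5]
opening: 0.0588
grip_force: 47.0
t: 10.25
tool_pos: [0.4574, 0.212, 0.2]
tool_rot: [2.419, 2.002, 0.006]
contact_force: [0.7, 0.5, -0.5]
opening: 0.0587
grip_force: 46.9
t: 10.67
tool_pos: [0.4257, 0.2816, 0.1052]
tool_rot: [2.415, 2.006, 0.012]
contact_force: [-0.1, -0.6, -0.8]
opening: 0.0587
grip_force: 47.0
t: 11.08
tool_pos: [0.4236, 0.2793, 0.0123]
tool_rot: [-2.418, -2.005, 0.003]
contact_force: [0.5, -0.8, -0.8]
opening: 0.0584
grip_force: 46.9
delta [ 0.0029  0.0014 -0.0326 -0.0001] rows>= 0.4 pos [0.4236 0.2793 0.0123] yaw 79.31 t 11.08
```

```bash
python3 -m crank '0 0 -0.008 0;0 0 -0.008 0;0 0 -0.008 0;0 0 0 0;0 0 0 0'
python3 -m crank '0 0 -0.004 0;0 0 -0.004 0;0 0 -0.002 0;0 0 0 0;0 0 0 0'
python3 -m crank '0 0 -0.002 0;0 0 -0.002 0;0 0 -0.002 0;0 0 0 0;0 0 0 0'
```

```text
t: 11.5
tool_pos: [0.4243, 0.2797, 0.0013]
tool_rot: [2.418, 2.005, 0.001]
contact_force: [-0.4, -0.1, -1.1]
opening: 0.0586
grip_force: 46.9
t: 11.92
tool_pos: [0.4239, 0.2795, -0.0043]
tool_rot: [-2.418, -2.005, 0.0]
contact_force: [0.3, 0.8, -0.4]
opening: 0.0585
grip_force: 46.9
t: 12.33
tool_pos: [0.4242, 0.2797, -0.0047]
tool_rot: [-2.418, -2.005, 0.003]
contact_force: [-8.6, -4.5, 17.5]
opening: 0.0584
grip_force: 58.8
```

```bash
python3 -m crank '0 0 0.006 0;0 0 0 0;0 0 0 0;0 0 0 0;0 0 0 0'
python3 -m crank '0 0 0 0;0 0 0 0;0 0 0 0;0 0 0.05 0;0 0 0.07 0' 100
python3 -m crank '0 0 0.07 0;0 0 0.07 0;0 0 0.07 0;0.03 -0.06 0.07 0;0.03 -0.07 0 0'
python3 -m crank '0.03 -0.075 0 0;0.03 -0.075 0 0;0.03 -0.075 0 0;0.03 -0.075 0 0;0.03 -0.075 0 0'
python3 - <<'E'
from m import *
go(.6,-.122,.2,79)
f=snap("w4")
print("new");rects(f,.007,.02,.5,-.2,.2,300)
rects(f,.004,.02,.424,.28,.1,300)
E
```

```text
t: 12.75
tool_pos: [0.4238, 0.2795, -0.0046]
tool_rot: [-2.418, -2.005, 0.001]
contact_force: [-0.2, -0.5, 0.2]
opening: 0.0587
grip_force: 47.2
t: 13.17
tool_pos: [0.4208, 0.278, 0.0525]
tool_rot: [-2.417, -2.003, 0.014]
contact_force: [0.5, 0.7, 0.1]
opening: 0.0852
grip_force: 0.0
t: 13.58
tool_pos: [0.4555, 0.221, 0.1994]
tool_rot: [2.41, 2.008, 0.021]
contact_force: [2.2, -0.4, 1.3]
opening: 0.0856
grip_force: 0.0
t: 14.0
tool_pos: [0.5273, 0.0293, 0.1911]
tool_rot: [2.418, 2.005, 0.001]
contact_force: [1.2, 0.4, 0.5]
opening: 0.0856
grip_force: 0.0
delta [ 0.1454 -0.3027  0.0179 -0.0035] rows>= 4.2 pos [0.5273 0.0293 0.1911] yaw 79.31 t 14.0
new
rect px [326. 277.] 2771 c [ 592.8 -121.8] size [96.7 60.3] yaw -10.9 z 0.0122
rect px [219. 292.] 3114 c [ 450.5 -120.7] size [97.8 60.2] yaw -12.4 z 0.0122
```

View pics/w4.png

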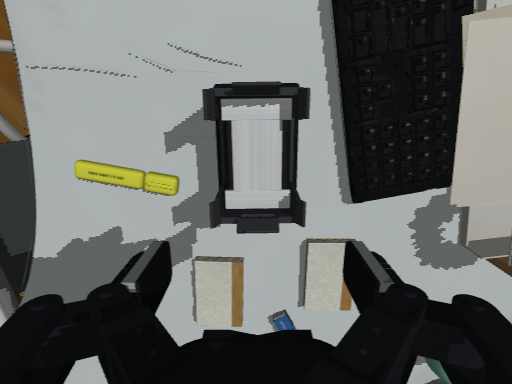

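```bash
python3 -m crank '0.0262 -0.0605 0 -0.0008;0.0262 -0.0605 0 -0.0008;0.0262 -0.0605 0 -0.0008;0.0262 -0.0605 0 -0.0008;0.0262 -0.0605 0 -0.0008' 100 45
python3 -m crank '0 0 -0.05 0;0 0 -0.075 0;0 0 -0.075 0;0 0 -0.075 0;0 0 -0.05 0'
python3 -m crank '0 0 -0.03 0;0 0 -0.015 0;0 0 0 0;0 0 0 0;0 0 0 0'
python3 -c "
from m import *
go(.593,-.122,-.002,78.9)"
```

```text
t: 14.47
tool_pos: [0.5928, -0.1213, 0.1907]
tool_rot: [-2.425, -1.997, -0.0]
contact_force: [0.7, 0.6, -0.4]
opening: 0.0853
grip_force: 0.0
t: 14.88
tool_pos: [0.5901, -0.1191, 0.0241]
tool_rot: [-2.422, -1.994, 0.004]
contact_force: [0.1, 1.0, -1.0]
opening: 0.0854
grip_force: 0.0
t: 15.3
tool_pos: [0.5939, -0.1203, 0.0078]
tool_rot: [2.423, 1.996, 0.003]
contact_force: [-0.4, -0.7, 0.6]
opening: 0.0855
grip_force: 0.0
delta [-0.0018 -0.0034 -0.0196 -0.0007] rows>= 0.2 pos [ 0.5939 -0.1203  0.0078] yaw 78.97 t 15.3
```

```bash
python3 -m crank '-0.0018 -0.0034 -0.01 0;0 0 -0.0096 0;0 0 0 0;0 0 0 0;0 0 0 0'
python3 -m crank '0 0 0 0;0 0 0 0;0 0 0 0;0 0 0 0;0 0 0 0' 45 45
python3 -m crank '0 0 0.01 0;0 0 0.02 0;0 0 0.04 0;0 0 0.06 0;0 0 0.07 0'
python3 -m crank '0 0 0.07 0;0 0 0.06 0;0 0 0.03 0;0 0 0 0;0 0 0 0'
python3 -c "
from m import *
go(.5335,.056,.16,79.9);f=snap('w5')
c={k:f[k] for k in('fx','fy','cx','cy','extrinsics')};o,p=psi();print(proj(o['tool_pos']+[0,0,.012],c))"
```

```text
t: 15.72
tool_pos: [0.5915, -0.1217, -0.0038]
tool_rot: [2.425, 1.997, 0.0]
contact_force: [1.1, -0.6, -0.0]
opening: 0.0853
grip_force: 0.0
t: 16.13
tool_pos: [0.592, -0.1218, -0.0034]
tool_rot: [2.424, 1.997, 0.001]
contact_force: [0.3, -0.6, 1.9]
opening: 0.0585
grip_force: 50.0
t: 16.55
tool_pos: [0.5895, -0.121, 0.0952]
tool_rot: [-2.422, -1.995, 0.004]
contact_force: [-0.4, 0.4, -0.8]
opening: 0.0584
grip_force: 49.7
t: 16.97
tool_pos: [0.5919, -0.1218, 0.1773]
tool_rot: [2.423, 1.996, 0.002]
contact_force: [-0.3, 0.5, -1.5]
opening: 0.0587
grip_force: 49.7
delta [-0.1167  0.3555 -0.0346  0.0104] rows>= 4.7 pos [ 0.5919 -0.1218  0.1773] yaw 78.96 t 16.97
[[253.28956806 252.25081324]]
```

View pics/w5.png

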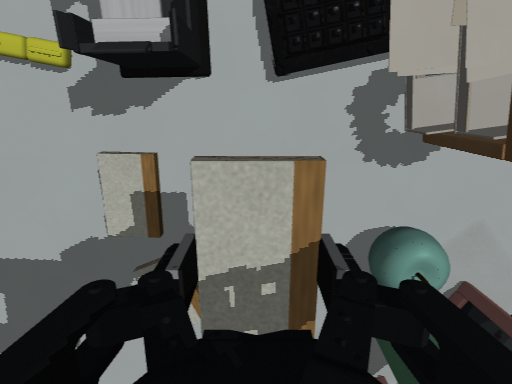

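```bash
cat >> m.py <<'E'
def held(f,off=.0154):
    """pad held: centre offset from the TCP in the tool's frame (pad x, pad y), from depth"""
    c={k:f[k] for k in("fx","fy","cx","cy","extrinsics")};P=cloud(f["d"],c);o,p=psi();t=o["tool_pos"]
    a=np.radians(p-90);ex=np.array([np.cos(a),np.sin(a)]);ey=np.array([-ex[1],ex[0]])
    m=(f["d"]>0)&(abs(P[...,2]-t[2]-off)<.006)&(f["im"].max(2)>70)
    x=(P[...,:2]-t[:2])@ex;y=(P[...,:2]-t[:2])@ey
    m&=(abs(x)<.035)&(y>0)&(y<.07)
    s=m&(abs(x)<.02);ed=[np.percentile(y[s&(abs(x-b)<.004)],99.5) for b in(-.016,-.008,0,.008,.016)]
    sl=np.polyfit([-.016,-.008,0,.008,.016],ed,1)
    far=m&(y>.015);print("z top rel",np.median(P[...,2][far]-t[2]).round(4),"far edge y",np.round(ed,4),"skew deg",np.degrees(sl[0]).round(2),"x range",np.percentile(x[far],[.5,99.5]).round(4),"=> centre y off",round(sl[1]-.048,4))
E
python3 -c "
from m import *
f=np.load('pics/w5.npz');held(f);go(.5335,.056,.16,79.9)"
```

```text
z top rel 0.0176 far edge y [0.048  0.048  0.0479 0.048  0.0479] skew deg -0.17 x range [-0.0273  0.032 ] => centre y off -0.0
delta [-0.1146  0.3548 -0.0303  0.0104] rows>= 4.7 pos [ 0.5908 -0.1214  0.1751] yaw 78.96 t 17.02
```

```bash
python3 -m crank '-0.02 0.06 0 0.002;-0.02 0.06 0 0.002;-0.02 0.06 0 0.002;-0.02 0.06 0 0.002;-0.02 0.06 0 0.002'
python3 -m crank '-0.0146 0.0448 0 0;0 0.01 -0.03 0;0 0 -0.02 0;0 0 0 0;0 0 0 0'
python3 -c "
from m import *
go(.5335,.056,.11,79.9)"
```

```text
t: 17.43
tool_pos: [0.5391, 0.0296, 0.1728]
tool_rot: [-2.406, -2.013, 0.006]
contact_force: [0.5, 1.0, -1.2]
opening: 0.059
grip_force: 49.7
t: 17.85
tool_pos: [0.5327, 0.0552, 0.1485]
tool_rot: [-2.407, -2.014, 0.006]
contact_force: [-0.3, 0.8, -1.2]
opening: 0.0588
grip_force: 49.7
delta [ 0.0016  0.0015 -0.0769  0.0008] rows>= 1.0 pos [0.5327 0.0552 0.1485] yaw 79.83 t 17.85
```

```bash
python3 -m crank '0.0016 0.0015 -0.02 0;0 0 -0.02 0;0 0 -0.02 0;0 0 -0.016 0;0 0 0 0'
python3 -m crank '0 0 -0.016 0;0 0 -0.016 0;0 0 -0.016 0;0 0 -0.016 0;0 0 0 0'
python3 -c "
from m import *
go(.5335,.056,.076,79.9)"
```

```text
t: 18.27
tool_pos: [0.5333, 0.0562, 0.1101]
tool_rot: [-2.407, -2.014, 0.006]
contact_force: [0.3, -0.2, -1.5]
opening: 0.0585
grip_force: 49.7
t: 18.68
tool_pos: [0.5336, 0.0566, 0.0787]
tool_rot: [-2.407, -2.015, 0.004]
contact_force: [0.0, 0.6, -1.9]
opening: 0.059
grip_force: 49.8
delta [-0.0003 -0.0011 -0.0053  0.0004] rows>= 0.1 pos [0.5336 0.0566 0.0787] yaw 79.86 t 18.68
```

```bash
python3 -m crank '0 0 -0.006 0;0 0 0 0;0 0 0 0;0 0 0 0;0 0 0 0'
python3 -m crank '0 0 0 0;0 0 0 0;0 0 0 0;0 0 0 0;0 0 0.04 0' 100
python3 -m crank '0 0 0.06 0;0 0 0.07 0;0 0 0.07 0;0 0 0.02 0;0 0 0 0'
python3 - <<'E'
from m import *
f=snap("w6");print("in");rects(f,.06,.095,.5335,.056,.07,200,3,True)
rects(f,.007,.02,.5,-.2,.2,300)
go(.4507,-.1208,.1,77.7)
E
```

```text
t: 19.1
tool_pos: [0.5347, 0.0565, 0.0779]
tool_rot: [-2.408, -2.016, 0.001]
contact_force: [-2.1, 0.6, -2.2]
opening: 0.0589
grip_force: 49.8
t: 19.52
tool_pos: [0.5324, 0.0565, 0.0946]
tool_rot: [-2.406, -2.013, 0.008]
contact_force: [0.2, 0.7, -0.8]
opening: 0.0854
grip_force: 0.0
t: 19.93
tool_pos: [0.5378, 0.0564, 0.2134]
tool_rot: [2.404, 2.012, 0.011]
contact_force: [0.0, -0.0, 0.2]
opening: 0.0853
grip_force: 0.0
in
rect px [251. 181.] 5651 c [534.5  54.5] size [98.4 61.5] yaw -10.2 z 0.085
rect px [216. 299.] 2612 c [ 450.7 -120. ] size [96.3 60.1] yaw -12.3 z 0.0122
delta [-0.171  -0.3545 -0.2202 -0.024 ] rows>= 5.6 pos [0.5362 0.0564 0.2101] yaw 79.86 t 19.98
```

```bash
python3 -m crank '-0.03 -0.065 0 -0.004;-0.03 -0.065 0 -0.004;-0.03 -0.065 0 -0.004;-0.03 -0.065 0 -0.004;-0.03 -0.06 0 -0.004'
python3 -m crank '-0.021 -0.0345 -0.04 -0.004;0 0 -0.07 0;0 0 -0.075 0;0 0 -0.075 0;0 0 -0.06 0'
python3 -m crank '0 0 -0.05 0;0 0 -0.03 0;0 0 -0.01 0;0 0 0 0;0 0 0 0'
python3 -c "
from m import *
go(.4507,-.1206,-.003,77.7)"
```

```text
t: 20.4
tool_pos: [0.4578, -0.1044, 0.205]
tool_rot: [-2.438, -1.976, 0.004]
contact_force: [0.3, -1.2, -0.6]
opening: 0.0855
grip_force: 0.0
t: 20.82
tool_pos: [0.4461, -0.1196, 0.0427]
tool_rot: [-2.443, -1.966, 0.005]
contact_force: [0.2, 0.3, -0.6]
opening: 0.0853
grip_force: 0.0
t: 21.23
tool_pos: [0.449, -0.1205, 0.0025]
tool_rot: [-2.446, -1.97, 0.001]
contact_force: [-0.2, -0.2, -0.2]
opening: 0.0855
grip_force: 0.0
delta [ 0.0034 -0.0002 -0.011   0.    ] rows>= 0.1 pos [ 0.449  -0.1205  0.0025] yaw 77.7 t 21.23
```

```bash
python3 -m crank '0.0034 0 -0.006 0;0 0 -0.004 0;0 0 0 0;0 0 0 0;0 0 0 0'
python3 -m crank '0 0 0 0;0 0 0 0;0 0 0 0;0 0 0 0;0 0 0 0' 45 45
python3 -m crank '0 0 0.01 0;0 0 0.02 0;0 0 0.04 0;0 0 0.06 0;0 0 0.07 0'
python3 -m crank '0 0 0.07 0;0 0 0.06 0;0 0 0.03 0;0 0 0 0;0 0 0 0'
python3 -c "
from m import *
f=snap('w7');held(f);go(.5335,.056,.15,79.9)"
```

```text
t: 21.65
tool_pos: [0.4516, -0.1209, -0.0014]
tool_rot: [2.446, 1.97, 0.001]
contact_force: [0.6, 0.4, 0.0]
opening: 0.0855
grip_force: 0.0
t: 22.07
tool_pos: [0.4517, -0.121, -0.0014]
tool_rot: [2.446, 1.97, 0.001]
contact_force: [-0.4, 0.4, 3.7]
opening: 0.0585
grip_force: 48.9
t: 22.48
tool_pos: [0.4493, -0.1199, 0.0975]
tool_rot: [-2.443, -1.968, 0.003]
contact_force: [0.9, -1.1, -0.4]
opening: 0.0585
grip_force: 48.5
t: 22.9
tool_pos: [0.4515, -0.1208, 0.1789]
tool_rot: [2.445, 1.97, 0.001]
contact_force: [-0.2, -0.0, -1.1]
opening: 0.059
grip_force: 48.6
z top rel 0.0153 far edge y [0.0477 0.0477 0.0477 0.0476 0.0477] skew deg 0.0 x range [-0.0273  0.0319] => centre y off -0.0003
delta [ 0.1659  0.3529 -0.0543  0.0245] rows>= 4.9 pos [ 0.4505 -0.1204  0.1771] yaw 77.7 t 22.95
```

```bash
python3 -m crank '0.028 0.06 0 0.005;0.028 0.06 0 0.005;0.028 0.06 0 0.005;0.028 0.06 0 0.005;0.028 0.06 0 0.0045'
python3 -m crank '0.0259 0.0529 0 0;0 0 -0.03 0;0 0 -0.02 0;0 0 0 0;0 0 0 0'
python3 -m crank '0 0 -0.02 0;0 0 -0.02 0;0 0 -0.015 0;0 0 0 0;0 0 0 0'
python3 -c "
from m import *
go(.5335,.056,.088,79.9)"
```

```text
t: 23.37
tool_pos: [0.5199, 0.0308, 0.175]
tool_rot: [-2.405, -2.015, 0.006]
contact_force: [0.2, -0.7, -1.0]
opening: 0.0582
grip_force: 48.6
t: 23.78
tool_pos: [0.5322, 0.0552, 0.1502]
tool_rot: [-2.406, -2.014, 0.007]
contact_force: [-1.3, -1.0, -2.0]
opening: 0.0584
grip_force: 48.5
t: 24.2
tool_pos: [0.5335, 0.0554, 0.1247]
tool_rot: [-2.408, -2.016, 0.002]
contact_force: [0.9, -0.2, -0.5]
opening: 0.0586
grip_force: 48.6
delta [-0.0001  0.0012 -0.0734  0.0003] rows>= 0.9 pos [0.5335 0.0554 0.1247] yaw 79.87 t 24.2
```

```bash
python3 -m crank '0 0.0012 -0.02 0;0 0 -0.02 0;0 0 -0.018 0;0 0 -0.01 0;0 0 0 0'
python3 -m crank '0 0 -0.006 0;0 0 0 0;0 0 0 0;0 0 0 0;0 0 0 0'
python3 -m crank '0 0 0 0;0 0 0 0;0 0 0 0;0 0 0 0;0 0 0.04 0' 100
python3 -m crank '0 0 0.06 0;0 0 0.07 0;0 0 0.07 0;0 0 0.02 0;0 0 0 0'
python3 - <<'E'
from m import *
f=snap("w8");print("in");rects(f,.06,.105,.5335,.056,.07,200,3,True)
go(.461,-.2526,.22,101.8)
E
```

```text
t: 24.62
tool_pos: [0.5327, 0.0564, 0.0893]
tool_rot: [-2.406, -2.016, 0.004]
contact_force: [0.2, 0.5, -1.2]
opening: 0.0589
grip_force: 48.6
t: 25.03
tool_pos: [0.5345, 0.0563, 0.0891]
tool_rot: [2.408, 2.017, 0.001]
contact_force: [0.2, -0.3, -0.6]
opening: 0.0587
grip_force: 48.6
t: 25.45
tool_pos: [0.5311, 0.0563, 0.1047]
tool_rot: [-2.404, -2.014, 0.009]
contact_force: [0.0, -0.4, 0.4]
opening: 0.0855
grip_force: 0.0
t: 25.87
tool_pos: [0.5366, 0.0562, 0.2235]
tool_rot: [2.404, 2.014, 0.01]
contact_force: [0.4, -0.2, 0.0]
opening: 0.0857
grip_force: 0.0
in
rect px [253. 178.] 5450 c [534.2  54.5] size [98.6 61.7] yaw -10.8 z 0.0877
delta [-0.1483 -0.6177 -0.0007  0.2433] rows>= 7.9 pos [0.5351 0.0563 0.2203] yaw 79.9 t 25.92
```

```bash
python3 -m crank '-0.015 -0.065 0 0.026;-0.015 -0.065 0 0.026;-0.015 -0.065 0 0.026;-0.015 -0.065 0 0.026;-0.015 -0.065 0 0.026'
python3 -m crank '-0.013 -0.06 0 0.026;-0.013 -0.06 0 0.026;-0.012 -0.06 0 0.026;0 0 0 0.026;0 0 0 0.01'
python3 - <<'E'
from m import *
go(.461,-.2526,.1,101.8)
f=snap("w9");rects(f,.007,.02,.5,-.3,.2,300)
E
```

```text
t: 26.33
tool_pos: [0.4947, -0.107, 0.2153]
tool_rot: [-2.184, -2.252, 0.003]
contact_force: [1.2, 0.4, -0.0]
opening: 0.085
grip_force: 0.0
t: 26.75
tool_pos: [0.476, -0.1969, 0.2154]
tool_rot: [-1.979, -2.433, 0.001]
contact_force: [-0.2, 1.0, -0.4]
opening: 0.0854
grip_force: 0.0
delta [-0.03   -0.1113 -0.2307  0.0004] rows>= 3.2 pos [ 0.476  -0.1969  0.2154] yaw 101.77 t 26.75
rect px [299. 167.] 526 c [ 525.4 -188.1] size [19.3 40.2] yaw 14.8 z 0.0124
rect px [238. 205.] 3474 c [ 462.6 -252.3] size [60.1 96.4] yaw 11.6 z 0.0122
rect px [284. 307.] 2017 c [ 553.8 -387.3] size [60.1 77.9] yaw 15.6 z 0.0122
rect px [192. 311.] 453 c [ 429.4 -418.1] size [13.1 91.6] yaw 73.7 z 0.0145
```

```bash
python3 -m crank '-0.014 -0.055 0 0;-0.014 -0.056 -0.03 0;0 0 -0.07 0;0 0 -0.075 0;0 0 -0.075 0'
python3 -m crank '0 0 -0.075 0;0 0 -0.06 0;0 0 -0.03 0;0 0 -0.01 0;0 0 0 0'
python3 -c "
from m import *
go(.462,-.2525,-.003,101.7)"
```

```text
t: 27.22
tool_pos: [0.4635, -0.2509, 0.0916]
tool_rot: [-1.98, -2.439, -0.0]
contact_force: [0.8, 0.2, -0.7]
opening: 0.0855
grip_force: 0.0
t: 27.63
tool_pos: [0.4621, -0.2496, 0.0035]
tool_rot: [-1.976, -2.436, 0.0]
contact_force: [-0.5, -0.2, 0.4]
opening: 0.0854
grip_force: 0.0
delta [-0.0003 -0.0059 -0.0129 -0.0024] rows>= 0.2 pos [ 0.4621 -0.2496  0.0035] yaw 101.91 t 27.63
```

```bash
python3 -m crank '0 -0.005 -0.006 -0.002;0 0 -0.006 0;0 0 0 0;0 0 0 0;0 0 0 0'
python3 -m crank '0 0 0 0;0 0 0 0;0 0 0 0;0 0 0 0;0 0 0 0' 45 45
python3 -m crank '0 0 0.01 0;0 0 0.02 0;0 0 0.04 0;0 0 0.06 0;0 0 0.07 0'
python3 -m crank '0 0 0.07 0;0 0 0.06 0;0 0 0.03 0;0 0 0 0;0 0 0 0'
python3 -c "
from m import *
f=snap('w10');held(f);go(.5335,.056,.15,79.9)"
```

```text
t: 28.05
tool_pos: [0.4643, -0.2547, 0.0011]
tool_rot: [1.983, 2.434, 0.0]
contact_force: [0.3, 0.0, -0.6]
opening: 0.0853
grip_force: 0.0
t: 28.47
tool_pos: [0.4642, -0.2546, 0.0009]
tool_rot: [1.983, 2.435, -0.0]
contact_force: [-0.6, 0.4, 4.9]
opening: 0.0582
grip_force: 48.7
t: 28.88
tool_pos: [0.4619, -0.2529, 0.0992]
tool_rot: [-1.98, -2.432, 0.0]
contact_force: [0.8, -0.2, -0.5]
opening: 0.0586
grip_force: 48.5
t: 29.3
tool_pos: [0.4639, -0.2543, 0.1809]
tool_rot: [1.983, 2.435, 0.0]
contact_force: [-0.2, 0.9, -2.1]
opening: 0.0584
grip_force: 48.5
z top rel 0.0131 far edge y [0.0491 0.0491 0.0491 0.0491 0.0492] skew deg 0.18 x range [-0.0281  0.0312] => centre y off 0.0011
delta [ 0.1409  0.6194 -0.058  -0.2421] rows>= 8.0 pos [ 0.463  -0.2537  0.179 ] yaw 101.69 t 29.35
```

```bash
python3 -m crank '0.014 0.062 0 -0.0245;0.014 0.062 0 -0.0245;0.014 0.062 0 -0.0245;0.014 0.062 0 -0.0245;0.014 0.062 0 -0.0245'
python3 -m crank '0.014 0.062 0 -0.0245;0.014 0.062 0 -0.0245;0.014 0.062 0 -0.0245;0.014 0.062 0 -0.0245;0.0149 0.0594 0 -0.0216'
python3 -m crank '0 0 -0.03 0;0 0 -0.03 0;0 0 -0.03 0;0 0 0 0;0 0 0 0'
python3 -c "
from m import *
go(.5335,.055,.09,79.9)"
```

```text
t: 29.77
tool_pos: [0.4971, -0.0973, 0.1769]
tool_rot: [-2.208, -2.228, 0.003]
contact_force: [0.8, -0.0, -1.5]
opening: 0.0584
grip_force: 48.5
t: 30.18
tool_pos: [0.5324, 0.0563, 0.1769]
tool_rot: [-2.407, -2.013, 0.006]
contact_force: [0.7, -0.0, -1.2]
opening: 0.0584
grip_force: 48.5
t: 30.6
tool_pos: [0.5318, 0.0546, 0.1318]
tool_rot: [-2.405, -2.014, 0.008]
contact_force: [0.2, -0.2, -1.2]
opening: 0.0581
grip_force: 48.6
delta [ 0.0034  0.0008 -0.0835  0.    ] rows>= 1.0 pos [0.5318 0.0546 0.1318] yaw 79.9 t 30.6
```

```bash
python3 -m crank '0.003 0.0008 -0.02 0;0 0 -0.02 0;0 0 -0.02 0;0 0 -0.012 0;0 0 0 0'
python3 -m crank '0 0 -0.008 0;0 0 0 0;0 0 0 0;0 0 0 0;0 0 0 0'
python3 -m crank '0 0 0 0;0 0 0 0;0 0 0 0;0 0 0 0;0 0 0.04 0' 100
python3 -m crank '0 0 0.06 0;0 0 0.07 0;0 0 0.07 0;0 0 0.02 0;0 0 0 0'
python3 - <<'E'
from m import *
f=snap("w11");print("in");rects(f,.06,.105,.5335,.056,.07,200,3,True)
go(.555,-.396,.22,104.5)
E
```

```text
t: 31.02
tool_pos: [0.5343, 0.0548, 0.097]
tool_rot: [-2.407, -2.015, 0.004]
contact_force: [-0.6, 1.0, -1.6]
opening: 0.0584
grip_force: 48.9
t: 31.43
tool_pos: [0.5345, 0.055, 0.0943]
tool_rot: [-2.407, -2.016, 0.003]
contact_force: [-5.3, 0.2, -2.9]
opening: 0.0583
grip_force: 48.7
t: 31.85
tool_pos: [0.5335, 0.0549, 0.1119]
tool_rot: [-2.406, -2.014, 0.007]
contact_force: [-1.1, 0.3, -1.6]
opening: 0.0852
grip_force: 0.0
t: 32.27
tool_pos: [0.5385, 0.0548, 0.2307]
tool_rot: [2.403, 2.013, 0.012]
contact_force: [-0.4, -0.4, -0.3]
opening: 0.0856
grip_force: 0.0
in
rect px [251. 175.] 5362 c [534.   55.1] size [100.3  61.8] yaw -11.0 z 0.0902
delta [ 0.036  -0.9016 -0.0147  0.2734] rows>= 11.3 pos [0.537  0.0548 0.2273] yaw 79.89 t 32.32
```

```bash
python3 -m crank '0.003 -0.075 0 0.025;0.003 -0.078 0 0.025;0.003 -0.078 0 0.025;0.003 -0.078 0 0.025;0.003 -0.078 0 0.025'
python3 -m crank '0.003 -0.078 0 0.025;0.003 -0.078 0 0.025;0.003 -0.078 0 0.025;0.003 -0.078 0 0.025;0.003 -0.07 0 0.025'
python3 -m crank '0 0 0 0.023;0 0 0 0;0 0 0 0;0 0 0 0;0 0 0 0'
python3 - <<'E'
from m import *
go(.555,-.396,.1,104.5)
f=snap("w12");rects(f,.007,.02,.5,-.35,.2,300)
E
```

```text
t: 32.73
tool_pos: [0.5418, -0.1399, 0.222]
tool_rot: [-2.194, -2.243, 0.002]
contact_force: [0.7, -0.4, 0.5]
opening: 0.0858
grip_force: 0.0
t: 33.15
tool_pos: [0.5492, -0.3313, 0.2216]
tool_rot: [-1.965, -2.446, 0.0]
contact_force: [0.0, 0.3, 0.3]
opening: 0.0853
grip_force: 0.0
t: 33.57
tool_pos: [0.5505, -0.3283, 0.2242]
tool_rot: [-1.922, -2.483, -0.0]
contact_force: [0.5, 0.3, 0.4]
opening: 0.0853
grip_force: 0.0
delta [ 8.900e-03 -1.354e-01 -2.484e-01 -2.000e-04] rows>= 3.5 pos [ 0.5505 -0.3283  0.2242] yaw 104.52 t 33.57
rect px [267.  37.] 702 c [ 526.4 -188.4] size [19.3 39.5] yaw 17.7 z 0.0122
rect px [ 67. 138.] 469 c [ 317.9 -356.4] size [46.5 18.3] yaw -31.3 z 0.0081
rect px [248. 214.] 3221 c [ 556.5 -397.1] size [59.5 96.6] yaw 15.2 z 0.0122
rect px [152. 213.] 520 c [ 428.2 -427.3] size [ 33.6 106.6] yaw 64.4 z 0.0157
rect px [199. 287.] 875 c [ 514.5 -519.7] size [92.9 21.6] yaw -40.5 z 0.0138
rect px [297. 274.] 499 c [ 640.8 -462.6] size [72.3 11.3] yaw -74.9 z 0.0159
```

View pics/w12.png

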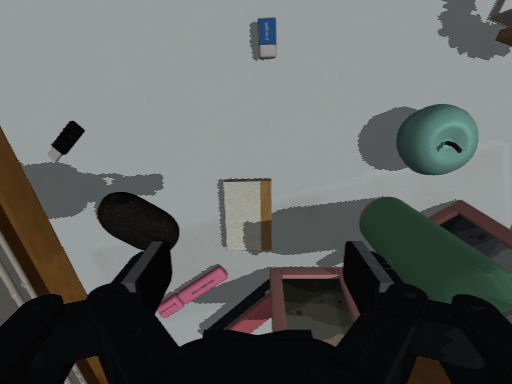

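The pad is at (248,214) px and in place. The picture frame's corner at (275,270) and the mouse at (140,220) are nearby, so I'll check clearance.

Run:
```python
from m import *
f=np.load("pics/w12.npz");c={k:f[k] for k in("fx","fy","cx","cy","extrinsics")};P=cloud(f["d"],c)
a=np.radians(15);ex=np.array([np.cos(a),np.sin(a)]);ey=np.array([-ex[1],ex[0]])
v,u=np.indices(f["d"].shape)
free=(f["d"]>.12)&(P[...,2]<.19)&~((v>235)&((u<200)|(u>345)))&(v<325)
for n in("wrist",):
    x=(P[...,:2]-[.5565,-.397])@ex;y=(P[...,:2]-[.5565,-.397])@ey
    for lo,hi in((.02,.06),(.06,.1),(.1,.15),(.15,.19)):
        m=free&(P[...,2]>lo)&(P[...,2]<hi)&(abs(x)<.09)&(y>-.13)&(y<.06)
        if m.sum()>10:
            k=np.argmax(np.where(m,y,-9));print(lo,m.sum(),"nearest y",y.flat[k].round(3),"at x",x.flat[k].round(3), "x range",x[m].min().round(3),x[m].max().round(3))
```

```text
0.02 1491 nearest y -0.082 at x 0.029 x range -0.002 0.09
0.06 1120 nearest y -0.09 at x 0.039 x range 0.028 0.09
```

```bash
python3 -m crank '0.006 -0.06 0 0.004;0.006 -0.07 0 0;0 -0.007 -0.05 0;0 0 -0.07 0;0 0 -0.075 0'
python3 -m crank '0 0 -0.075 0;0 0 -0.075 0;0 0 -0.05 0;0 0 -0.03 0;0 0 -0.01 0'
python3 -m crank '0 0 0 0;0 0 0 0;0 0 0 0;0 0 0 0;0 0 0 0'
python3 -c "
from m import *
go(.5565,-.397,-.003,105)"
```

```text
t: 34.03
tool_pos: [0.5581, -0.3991, 0.1292]
tool_rot: [1.913, 2.485, -0.001]
contact_force: [0.5, -0.6, -0.4]
opening: 0.0854
grip_force: 0.0
t: 34.45
tool_pos: [0.5551, -0.3959, 0.0041]
tool_rot: [-1.912, -2.486, -0.001]
contact_force: [0.3, -0.0, 0.3]
opening: 0.085
grip_force: 0.0
t: 34.87
tool_pos: [0.5577, -0.399, 0.0097]
tool_rot: [1.914, 2.487, -0.0]
contact_force: [-0.2, -0.3, 0.3]
opening: 0.0854
grip_force: 0.0
delta [-0.0023  0.004  -0.0255  0.0019] rows>= 0.3 pos [ 0.5577 -0.399   0.0097] yaw 104.82 t 34.87
```

```bash
python3 -m crank '-0.0023 0.004 -0.01 0.002;0 0 -0.008 0;0 0 -0.006 0;0 0 0 0;0 0 0 0'
python3 -m crank '0 0 0 0;0 0 0 0;0 0 0 0;0 0 0 0;0 0 0 0' 45 45
python3 -m crank '0 0 0.01 0;0 0 0.02 0;0 0 0.04 0;0 0 0.06 0;0 0 0.07 0'
python3 -m crank '0 0 0.07 0;0 0 0.06 0;0 0 0.03 0;0 0 0 0;0 0 0 0'
python3 -c "
from m import *
f=snap('w13');held(f);go(.5335,.056,.15,79.9)"
```

```text
t: 35.28
tool_pos: [0.555, -0.3958, -0.0052]
tool_rot: [-1.912, -2.491, -0.0]
contact_force: [0.4, -0.3, -0.1]
opening: 0.0853
grip_force: 0.0
t: 35.7
tool_pos: [0.5558, -0.3964, -0.0039]
tool_rot: [1.912, 2.492, -0.0]
contact_force: [0.4, -0.5, 0.8]
opening: 0.0586
grip_force: 50.4
t: 36.12
tool_pos: [0.554, -0.3948, 0.0945]
tool_rot: [-1.909, -2.489, -0.001]
contact_force: [0.3, -1.1, -1.4]
opening: 0.059
grip_force: 50.2
t: 36.53
tool_pos: [0.5555, -0.3962, 0.1759]
tool_rot: [1.912, 2.492, -0.0]
contact_force: [-0.6, -0.7, -1.8]
opening: 0.0586
grip_force: 50.2
z top rel 0.0184 far edge y [0.0457 0.0458 0.0459 0.0461 0.0461] skew deg 0.86 x range [-0.0285  0.0308] => centre y off -0.0021
delta [-0.0423  0.9028 -0.0471 -0.2789] rows>= 11.3 pos [ 0.5546 -0.3954  0.1735] yaw 105.0 t 36.58
```

```bash
python3 -m crank '-0.003 0.07 0 -0.02;-0.003 0.075 0 -0.02;-0.003 0.075 0 -0.02;-0.003 0.075 0 -0.02;-0.003 0.075 0 -0.02'
python3 -m crank '-0.003 0.075 0 -0.02;-0.003 0.075 0 -0.02;-0.003 0.075 0 -0.02;-0.003 0.075 0 -0.02;-0.003 0.075 0 -0.02'
python3 -m crank '-0.003 0.075 0 -0.02;-0.003 0.05 0 -0.02;-0.003 0.0368 0 -0.02;-0.003 0 0 -0.019;0 0 -0.03 0'
python3 -m crank '0 0 -0.03 0;0 0 -0.02 0;0 0 0 0;0 0 0 0;0 0 0 0'
python3 -c "
from m import *
go(.5338,.058,.09,79.9)"
```

```text
t: 37.0
tool_pos: [0.5458, -0.2086, 0.1714]
tool_rot: [-2.1, -2.328, 0.002]
contact_force: [0.8, 0.4, -1.2]
opening: 0.0589
grip_force: 50.2
t: 37.42
tool_pos: [0.5381, -0.0215, 0.1718]
tool_rot: [-2.277, -2.157, 0.006]
contact_force: [0.3, 0.5, -1.4]
opening: 0.0587
grip_force: 50.2
t: 37.83
tool_pos: [0.5342, 0.0587, 0.1599]
tool_rot: [-2.407, -2.019, 0.0]
contact_force: [0.4, -0.0, -0.2]
opening: 0.0587
grip_force: 50.2
t: 38.25
tool_pos: [0.5344, 0.0572, 0.1352]
tool_rot: [-2.408, -2.016, 0.001]
contact_force: [-0.6, -0.7, -0.9]
opening: 0.0584
grip_force: 50.2
delta [-0.0011  0.0017 -0.0905  0.0002] rows>= 1.1 pos [0.5344 0.0572 0.1352] yaw 79.88 t 38.25
```

```bash
python3 -m crank '-0.001 0.0015 -0.02 0;0 0 -0.02 0;0 0 -0.02 0;0 0 -0.014 0;0 0 0 0'
python3 -m crank '0 0 -0.008 0;0 0 -0.008 0;0 0 0 0;0 0 0 0;0 0 0 0'
python3 -c "
from m import *
go(.5338,.058,.087,79.9)"
```

```text
t: 38.67
tool_pos: [0.5322, 0.0581, 0.0958]
tool_rot: [-2.406, -2.015, 0.005]
contact_force: [0.0, 0.7, -0.4]
opening: 0.0588
grip_force: 50.2
t: 39.08
tool_pos: [0.5342, 0.0581, 0.0909]
tool_rot: [2.408, 2.017, 0.001]
contact_force: [0.7, -0.5, 0.4]
opening: 0.0588
grip_force: 50.2
delta [-0.0009 -0.0001 -0.0079  0.    ] rows>= 0.1 pos [0.5342 0.0581 0.0909] yaw 79.9 t 39.08
```

```bash
python3 -m crank '0 0 -0.008 0;0 0 -0.004 0;0 0 0 0;0 0 0 0;0 0 0 0'
python3 -m crank '0 0 0 0;0 0 0 0;0 0 0 0;0 0 0 0;0 0 0.04 0' 100
python3 -m crank '0 0 0.06 0;0 0 0.07 0;0 0 0.07 0;0 0 0.02 0;0 0 0 0'
python3 - <<'E'
from m import *
f=snap("w14");print("in");rects(f,.06,.105,.5335,.056,.07,200,3,True)
go(.45,.23,.22,79.9)
cv2.imwrite("pics/w14c.png",cv2.resize(f["im"][50:300,130:380],None,fx=2,fy=2)[:,:,::-1])
E
```

```text
t: 39.5
tool_pos: [0.534, 0.058, 0.0846]
tool_rot: [2.408, 2.017, 0.0]
contact_force: [0.6, 0.1, -1.4]
opening: 0.0587
grip_force: 50.2
t: 39.92
tool_pos: [0.5309, 0.0581, 0.1007]
tool_rot: [-2.404, -2.014, 0.009]
contact_force: [-0.7, -1.0, -1.3]
opening: 0.0853
grip_force: 0.0
t: 40.33
tool_pos: [0.5364, 0.058, 0.2196]
tool_rot: [2.404, 2.013, 0.01]
contact_force: [-1.1, 0.8, -0.5]
opening: 0.0854
grip_force: 0.0
in
rect px [253. 181.] 5989 c [532.9  55.5] size [99.5 63.4] yaw -9.5 z 0.0934
delta [-0.1699  0.3439  0.0073  0.    ] rows>= 4.8 pos [0.5349 0.058  0.2163] yaw 79.9 t 40.38
```

View pics/w14c.png

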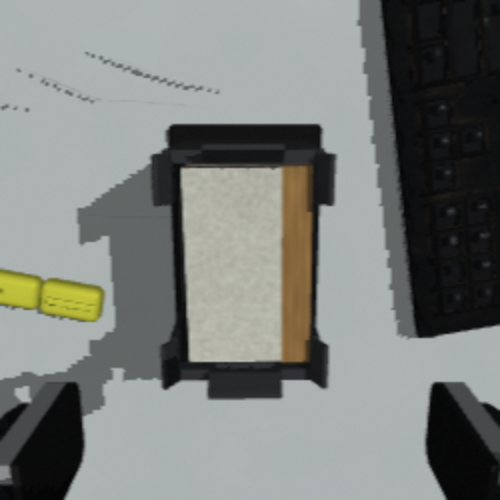

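The pile lies flat and square in the dispenser. Now the used pad.

```bash
python3 -m crank '-0.034 0.065 0.002 0;-0.034 0.07 0.002 0;-0.034 0.07 0.002 0;-0.034 0.07 0.002 0;-0.034 0.069 0.002 0'
python3 -m crank '0 0 0 0;0 0 0 0;0 0 0 0;0 0 0 0;0 0 0 0'
python3 - <<'E'
from m import *
f=snap("w15");print("used");rects(f,.003,.014,.424,.28,.09,200,3,True)
print("cover");rects(f,.036,.05,.54,.2745,.09,30)
rects(f,.004,.02,.54,.2745,.09,200)
go(.424,.28,.1,79.3)
E
```

```text
t: 40.8
tool_pos: [0.4466, 0.2309, 0.2164]
tool_rot: [-2.408, -2.015, 0.007]
contact_force: [0.5, 0.1, 0.4]
opening: 0.0854
grip_force: 0.0
t: 41.22
tool_pos: [0.4492, 0.2289, 0.2187]
tool_rot: [-2.41, -2.015, 0.002]
contact_force: [0.1, 0.1, -0.0]
opening: 0.0853
grip_force: 0.0
used
rect px [229. 126.] 4173 c [424.7 277.8] size [95.2 59.9] yaw -10.4 z 0.0081
cover
rect px [334.  92.] 111 c [543.7 296.8] size [ 4.  23.9] yaw 79.5 z 0.0413
rect px [331. 138.] 89 c [535.2 249.9] size [ 3.5 23.5] yaw 80.2 z 0.0418
rect px [307.  36.] 437 c [528.8 359.7] size [69.7  8.1] yaw -81.6 z 0.0103
rect px [326. 112.] 4778 c [539.8 273.1] size [110.8  62.6] yaw -10.3 z 0.0118
rect px [252. 113.] 221 c [454.3 289.7] size [60.9  5.9] yaw -10.4 z 0.0084
delta [-0.0507  0.1022 -0.2379 -0.0052] rows>= 3.3 pos [0.4494 0.2289 0.219 ] yaw 79.77 t 41.27
```

View pics/w15.png

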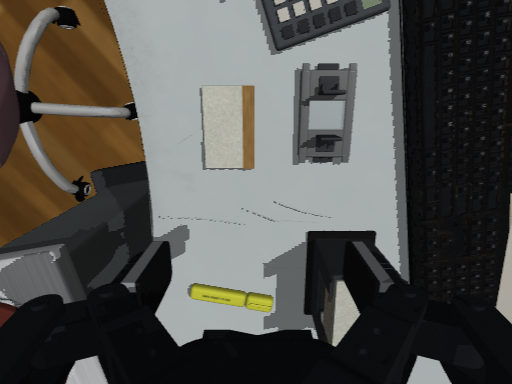

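```bash
python3 -m crank '-0.025 0.05 -0.02 -0.002;-0.0245 0.048 -0.05 0;0 0 -0.07 0;0 0 -0.07 0;0 0 -0.07 0'
python3 -m crank '0 0 -0.07 0;0 0 -0.05 0;0 0 -0.03 0;0 0 0 0;0 0 0 0'
python3 -c "
from m import *
go(.4245,.278,-.003,79.6)"
```

```text
t: 41.68
tool_pos: [0.4248, 0.2788, 0.0787]
tool_rot: [2.412, 2.012, 0.003]
contact_force: [-0.4, -0.8, -0.1]
opening: 0.0856
grip_force: 0.0
t: 42.1
tool_pos: [0.4241, 0.2782, 0.0039]
tool_rot: [-2.413, -2.011, 0.003]
contact_force: [-0.4, 0.4, 0.4]
opening: 0.0857
grip_force: 0.0
delta [ 0.0009 -0.0004 -0.0138 -0.0004] rows>= 0.2 pos [0.4241 0.2782 0.0039] yaw 79.64 t 42.1
```

```bash
python3 -m crank '0 0 -0.006 0;0 0 -0.006 0;0 0 0 0;0 0 0 0;0 0 0 0'
python3 -m crank '0 0 0 0;0 0 0 0;0 0 0 0;0 0 0 0;0 0 0 0' 45 45
python3 -m crank '0 0 0.01 0;0 0 0.02 0;0 0 0.04 0;0 0 0.06 0;0 0 0.07 0'
python3 -m crank '0 0 0.07 0;0 0 0.06 0;0 0 0.03 0;0 0 0 0;0 0 0 0'
python3 -c "
from m import *
f=snap('w16');held(f,.012);go(.5335,.056,.15,79.9)"
```

```text
t: 42.52
tool_pos: [0.4247, 0.2793, -0.0007]
tool_rot: [2.411, 2.013, 0.002]
contact_force: [0.9, -0.1, 0.8]
opening: 0.0852
grip_force: 0.0
t: 42.93
tool_pos: [0.4249, 0.2794, -0.0006]
tool_rot: [2.411, 2.013, 0.002]
contact_force: [-0.4, -1.3, 4.6]
opening: 0.0581
grip_force: 48.6
t: 43.35
tool_pos: [0.4222, 0.2781, 0.0978]
tool_rot: [-2.411, -2.013, 0.008]
contact_force: [1.1, 0.0, 0.3]
opening: 0.0578
grip_force: 48.2
t: 43.77
tool_pos: [0.4244, 0.2791, 0.1794]
tool_rot: [2.411, 2.013, 0.003]
contact_force: [-1.1, -0.3, 0.1]
opening: 0.0581
grip_force: 48.3
z top rel 0.0105 far edge y [0.0478 0.0479 0.0479 0.0478 0.0479] skew deg 0.03 x range [-0.0276  0.0318] => centre y off -0.0002
delta [ 0.22   -0.4455 -0.0552  0.002 ] rows>= 6.2 pos [0.4235 0.2787 0.1776] yaw 79.72 t 43.82
```

```bash
python3 -m crank '0.03 -0.06 0 0;0.035 -0.07 0 0;0.035 -0.07 0 0;0.035 -0.07 0 0;0.035 -0.07 0 0.002'
python3 -m crank '0.035 -0.07 0 0;0.014 -0.0355 0 0;0 0 -0.03 0;0 0 -0.03 0;0 0 0 0'
python3 -m crank '0 0 0 0;0 0 -0.02 0;0 0 -0.01 0;0 0 0 0;0 0 0 0'
python3 -c "
from m import *
go(.5335,.056,.096,79.9)"
```

```text
t: 44.23
tool_pos: [0.508, 0.1073, 0.1756]
tool_rot: [-2.406, -2.016, 0.006]
contact_force: [0.2, 0.0, 0.0]
opening: 0.0577
grip_force: 48.3
t: 44.65
tool_pos: [0.5299, 0.0557, 0.1422]
tool_rot: [-2.404, -2.011, 0.013]
contact_force: [-0.1, 0.4, -1.8]
opening: 0.058
grip_force: 48.3
t: 45.07
tool_pos: [0.5334, 0.0566, 0.1332]
tool_rot: [-2.408, -2.018, 0.001]
contact_force: [-0.2, -0.5, -1.2]
opening: 0.0579
grip_force: 48.3
delta [ 0.0002 -0.0011 -0.0745 -0.0003] rows>= 0.9 pos [0.5334 0.0566 0.1332] yaw 79.93 t 45.07
```

```bash
python3 -m crank '0 -0.001 -0.02 0;0 0 -0.02 0;0 0 -0.02 0;0 0 -0.016 0;0 0 0 0'
python3 -m crank '0 0 -0.008 0;0 0 -0.008 0;0 0 -0.006 0;0 0 0 0;0 0 0 0'
python3 -m crank '0 0 0 0;0 0 0 0;0 0 0 0;0 0 0 0;0 0 0.04 0' 100
python3 -m crank '0 0 0.06 0;0 0 0.07 0;0 0 0.07 0;0 0 0.02 0;0 0 0 0'
python3 - <<'E'
from m import *
f=snap("w17");print("in");rects(f,.06,.106,.5335,.056,.07,200,3,True)
go(.5395,.2733,.22,-10.3)
cv2.imwrite("pics/w17c.png",cv2.resize(f["im"][50:300,130:380],None,fx=2,fy=2)[:,:,::-1])
E
```

```text
t: 45.48
tool_pos: [0.5319, 0.0558, 0.0926]
tool_rot: [-2.406, -2.015, 0.006]
contact_force: [0.3, -0.5, -0.5]
opening: 0.058
grip_force: 48.4
t: 45.9
tool_pos: [0.5338, 0.0558, 0.0847]
tool_rot: [-2.408, -2.017, -0.0]
contact_force: [-0.3, -0.6, 0.6]
opening: 0.0578
grip_force: 48.5
t: 46.32
tool_pos: [0.5306, 0.0559, 0.1007]
tool_rot: [-2.404, -2.014, 0.009]
contact_force: [-0.1, 0.2, -0.8]
opening: 0.0854
grip_force: 0.0
t: 46.73
tool_pos: [0.5362, 0.0557, 0.2196]
tool_rot: [2.404, 2.014, 0.01]
contact_force: [-0.2, -0.3, -0.1]
opening: 0.0855
grip_force: 0.0
in
rect px [254. 181.] 6082 c [534.7  54.9] size [96.7 59.7] yaw -10.0 z 0.095
delta [ 0.0096  0.435   0.0073 -1.0022] rows>= 13.4 pos [0.5347 0.0558 0.2164] yaw 79.9 t 46.78
```

View pics/w17c.png

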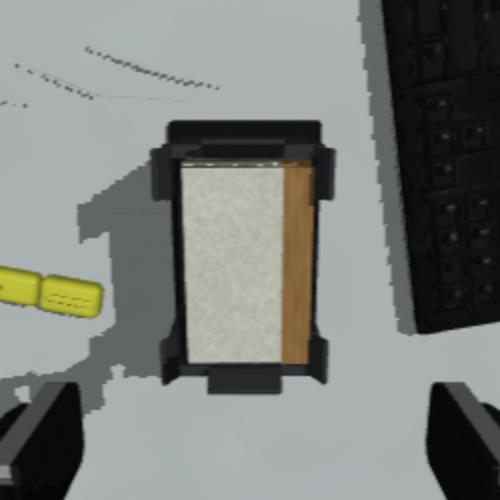

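```bash
python3 -m crank '0.001 0.03 0 -0.072;0.001 0.03 0 -0.072;0.001 0.03 0 -0.072;0.001 0.03 0 -0.072;0.001 0.03 0 -0.072' 70 40
python3 -m crank '0.001 0.03 0 -0.072;0.001 0.03 0 -0.072;0.001 0.03 0 -0.072;0.001 0.03 0 -0.072;0.001 0.03 0 -0.072'
python3 -m crank '0 0.045 0 -0.072;0 0.045 0 -0.072;0 0.045 0 -0.072;0 0 0 -0.0662;0 0 0 0'
python3 -m crank '0 0 -0.05 0;0 0 -0.07 0;0 0 -0.07 0;0 0 -0.05 0;0 0 -0.03 0'
python3 - <<'E'
from m import *
o,p=psi()
go(.5395,.2733,.018,-10.3)
E
```

```text
t: 47.2
tool_pos: [0.5346, 0.1313, 0.2111]
tool_rot: [-2.878, -1.256, 0.008]
contact_force: [-0.1, -0.7, -0.6]
opening: 0.0598
grip_force: 0.0
t: 47.62
tool_pos: [0.5371, 0.2062, 0.211]
tool_rot: [3.115, 0.404, -0.008]
contact_force: [-0.0, 0.7, 0.1]
opening: 0.0597
grip_force: 0.0
t: 48.03
tool_pos: [0.5371, 0.2738, 0.2109]
tool_rot: [3.127, -0.281, -0.008]
contact_force: [0.0, -0.1, -0.1]
opening: 0.0598
grip_force: 0.0
t: 48.45
tool_pos: [0.5349, 0.2712, 0.073]
tool_rot: [3.125, -0.278, -0.013]
contact_force: [-0.2, 0.2, -0.3]
opening: 0.0599
grip_force: 0.0
delta [ 0.0091  0.0042 -0.1101 -0.0014] rows>= 1.4 pos [0.5349 0.2712 0.073 ] yaw -10.18 t 48.45
```

```bash
python3 -m crank '0.003 0 -0.04 0;0 0 -0.03 0;0 0 -0.02 0;0 0 0 0;0 0 0 0'
python3 -c "
from m import *
go(.5395,.2733,.018,-10.3)"
```

```text
t: 48.87
tool_pos: [0.5393, 0.2726, 0.0333]
tool_rot: [3.128, -0.281, -0.004]
contact_force: [0.6, 0.6, 1.1]
opening: 0.06
grip_force: 0.0
delta [ 0.0004  0.0014 -0.0307 -0.0004] rows>= 0.4 pos [0.5393 0.2726 0.0333] yaw -10.26 t 48.87
```

```bash
python3 -m crank '0 0.0014 -0.012 0;0 0 -0.01 0;0 0 -0.006 0;0 0 0 0;0 0 0 0'
python3 -m crank '0 0 0 0;0 0 0 0;0 0 0 0;0 0 0 0;0 0 0 0' 20 60
python3 -m crank '0 0 0.01 0;0 0 0.02 0;0 0 0.04 0;0 0 0.06 0;0 0 0.07 0'
python3 -m crank '0 0 0.07 0;0 0 0.06 0;0 0 0.03 0;0 0 0.02 0;0 0 0 0'
python3 - <<'E'
from m import *
f=snap("w18");o,p=psi();t=o["tool_pos"]
rects(f,t[2]-.03,t[2]+.004,t[0],t[1],.09,200)
go(.5335,.056,.15,-10.2)
E
```

```text
t: 49.28
tool_pos: [0.5402, 0.274, 0.0206]
tool_rot: [3.129, -0.282, 0.0]
contact_force: [-0.7, -0.3, 0.1]
opening: 0.06
grip_force: 0.0
t: 49.7
tool_pos: [0.5413, 0.2744, 0.023]
tool_rot: [-3.128, 0.282, -0.003]
contact_force: [-2.9, -0.6, 9.6]
opening: 0.0298
grip_force: 61.7
t: 50.12
tool_pos: [0.5383, 0.2733, 0.1195]
tool_rot: [3.127, -0.282, -0.007]
contact_force: [0.7, -0.3, -1.3]
opening: 0.0301
grip_force: 59.8
t: 50.53
tool_pos: [0.5414, 0.2744, 0.2138]
tool_rot: [-3.127, 0.282, -0.007]
contact_force: [-0.0, -0.4, -0.7]
opening: 0.0299
grip_force: 59.8
rect px [258. 224.] 13242 c [540.1 273.7] size [111.2  62.5] yaw -10.5 z 0.2025
delta [-0.0139 -0.4362 -0.1228  0.0011] rows>= 5.7 pos [0.5404 0.2741 0.2114] yaw -10.3 t 50.58
```

View pics/w18.png

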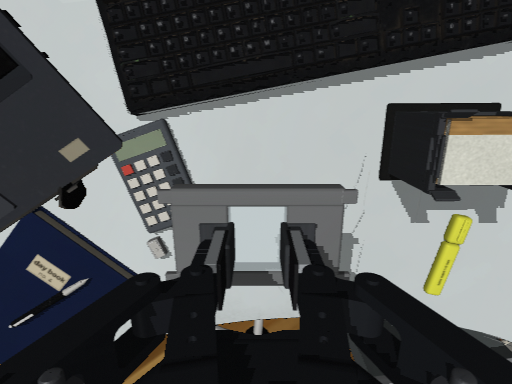

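```bash
python3 -m crank '-0.002 -0.06 0 0;-0.002 -0.07 0 0;-0.002 -0.075 0 0;-0.002 -0.075 0 0;-0.002 -0.075 0 0.001'
python3 -m crank '-0.002 -0.06 0 0;-0.0012 -0.0212 0 0;0 0 -0.03 0;0 0 -0.03 0;0 0 0 0'
python3 -m crank '0 0 -0.02 0;0 0 -0.02 0;0 0 -0.02 0;0 0 0 0;0 0 0 0'
python3 - <<'E'
from m import *
go(.5338,.0563,.108,-10.2)
f=snap("w19");o,p=psi();t=o["tool_pos"]
rects(f,t[2]-.03,t[2]-.002,t[0],t[1],.075,1500)
E
```

```text
t: 51.0
tool_pos: [0.5334, 0.095, 0.2075]
tool_rot: [3.129, -0.278, -0.007]
contact_force: [0.5, -1.0, -0.5]
opening: 0.03
grip_force: 59.8
t: 51.42
tool_pos: [0.5304, 0.056, 0.175]
tool_rot: [3.129, -0.281, -0.015]
contact_force: [-0.3, -0.1, -2.2]
opening: 0.0298
grip_force: 59.9
t: 51.83
tool_pos: [0.533, 0.0562, 0.1496]
tool_rot: [3.129, -0.279, -0.003]
contact_force: [1.1, 0.3, -0.8]
opening: 0.0301
grip_force: 59.9
delta [ 0.0015  0.0002 -0.0831 -0.0002] rows>= 1.0 pos [0.533  0.0562 0.1496] yaw -10.19 t 51.83
rect px [258. 224.] 13192 c [531.6  55.1] size [111.2  62.5] yaw -10.2 z 0.1382
```

```bash
python3 -m crank '0.0012 0 -0.012 0;0 0 -0.012 0;0 0 -0.012 0;0 0 0 0;0 0 0 0'
python3 -m crank '0 0 -0.01 0;0 0 -0.01 0;0 0 -0.01 0;0 0 0 0;0 0 0 0'
python3 -c "
from m import *
go(.5335,.056,.108,-10.2)"
```

```text
t: 52.3
tool_pos: [0.5337, 0.0559, 0.1318]
tool_rot: [3.129, -0.28, -0.002]
contact_force: [-0.4, -0.3, -1.4]
opening: 0.0302
grip_force: 59.9
t: 52.72
tool_pos: [0.5338, 0.056, 0.1169]
tool_rot: [-3.129, 0.28, 0.002]
contact_force: [0.5, 0.4, -1.3]
opening: 0.03
grip_force: 59.9
delta [-0.0006  0.     -0.0179  0.0001] rows>= 0.2 pos [0.5338 0.056  0.1169] yaw -10.21 t 52.72
```

```bash
python3 -m crank '0 0 -0.008 0;0 0 -0.006 0;0 0 -0.004 0;0 0 0 0;0 0 0 0'
python3 -m crank '0 0 -0.002 0;0 0 -0.002 0;0 0 -0.002 0;0 0 0 0;0 0 0 0'
python3 -c "
from m import *
go(.5335,.056,.108,-10.2)"
```

```text
t: 53.13
tool_pos: [0.5346, 0.0559, 0.109]
tool_rot: [-3.129, 0.28, -0.001]
contact_force: [-0.1, -0.6, 1.9]
opening: 0.0303
grip_force: 60.4
t: 53.55
tool_pos: [0.5348, 0.0559, 0.1088]
tool_rot: [3.129, -0.279, 0.001]
contact_force: [-7.5, -0.8, 14.8]
opening: 0.0302
grip_force: 63.0
delta [-0.0025  0.0002 -0.0016 -0.    ] rows>= 0.0 pos [0.5348 0.0559 0.1088] yaw -10.2 t 53.55
```

```bash
python3 -m crank '0 0 0 0;0 0 0 0;0 0 0 0;0 0 0 0;0 0 0 0' 70
python3 -m crank '0 0 0.03 0;0 0 0.06 0;0 0 0.07 0;0 0 0.07 0;0 0 0.04 0'
python3 -m crank '-0.02 0 0.02 0;-0.02 0 0 0;-0.02 0 0 0;0 0 0 0;0 0 0 0'
python3 - <<'E'
from m import *
f=snap("w20");print("paddles");rects(f,.113,.135,.5335,.056,.07,20)
print("all");rects(f,.09,.0995,.5335,.056,.07,30)
c={k:f[k] for k in("fx","fy","cx","cy","extrinsics")};P=cloud(f["d"],c)
a=np.radians(-10.2);R=np.array([[np.cos(a),-np.sin(a)],[np.sin(a),np.cos(a)]]);L=(P[...,:2]-[.5335,.056])@R
for n,g in(("+y",(L[...,1]>.036)&(L[...,1]<.044)),("-y",(L[...,1]<-.036)&(L[...,1]>-.044))):
    m=g&(abs(L[...,0])<.028)&(P[...,2]>.07)&(P[...,2]<.112);print(n,m.sum(),np.percentile(P[...,2][m],[10,50,90]).round(4))
u,v=proj([.5335,.056,.1],c)[0].astype(int);print(u,v)
cv2.imwrite("pics/w20c.png",cv2.resize(f["im"][max(0,v-75):v+75,u-100:u+100],None,fx=4,fy=4)[:,:,::-1])
E
```

```text
t: 53.97
tool_pos: [0.5339, 0.0559, 0.105]
tool_rot: [3.129, -0.28, -0.001]
contact_force: [0.4, 0.4, -0.1]
opening: 0.0598
grip_force: 0.0
t: 54.38
tool_pos: [0.5355, 0.0559, 0.2449]
tool_rot: [-3.129, 0.28, -0.008]
contact_force: [1.5, 0.7, 0.9]
opening: 0.0599
grip_force: 0.0
t: 54.8
tool_pos: [0.5041, 0.0559, 0.2503]
tool_rot: [-3.129, 0.28, -0.0]
contact_force: [-0.1, -0.3, -0.3]
opening: 0.0599
grip_force: 0.0
paddles
rect px [226. 154.] 161 c [537.5  78.6] size [ 4.8 23.6] yaw 79.8 z 0.1272
rect px [278. 155.] 152 c [528.9  30.9] size [ 4.5 23.6] yaw 80.3 z 0.1273
all
rect px [251. 149.] 5820 c [532.   56.1] size [113.4  70.3] yaw -10.1 z 0.0976
+y 427 [0.0971 0.0982 0.1001]
-y 443 [0.0972 0.0985 0.1004]
250 150
```

View pics/w20c.png

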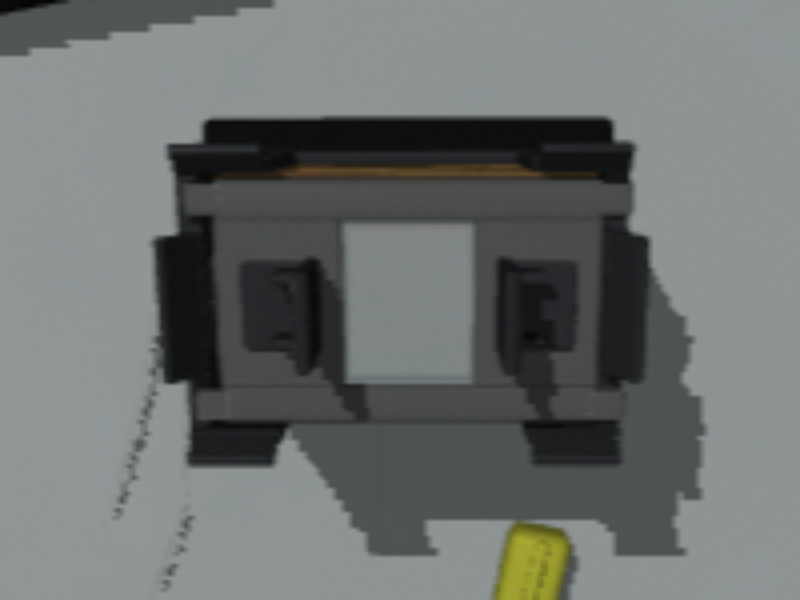

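The cover sits level, with its deck at 98.5 mm. Both paddles are back to their 52 mm spacing, so the tabs are out in their slots, and the robot is clear.

```bash
python3 -m crank '0 0 0 0;0 0 0 0;0 0 0 0;0 0 0 0;0 0 0 0' >/dev/null; python3 -c "
from station import ctrl
print(ctrl.finish_job())"
```

```text
the job is handed in; nothing more can be done
None
```

I refilled the dispenser with all four new pads, laid the part-used pad on top, snapped the cover back level with both tabs out, and handed the job in after about 55 s of robot time; no verdict was returned.

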